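# Load the capacitor carrier and lock its keeper

## Task

Load every white capacitor on the bench into the carrier: pull up the spring plunger's knob and turn it into its rest notch so that it stays up by itself, slide the keeper bar fully open, slide the capacitors upright into slots with their foot flanges under the slotted plate, one to a slot and fully home, then slide the keeper shut and turn the knob back so that the plunger drops home and locks it. Any capacitor may go in any slot. Leave the other things on the bench where they are.

Things in the scene. Friction and masses are not known exactly. Their poses are not given: they have to be found in the camera images.
- carrier: Capacitor carrier fixed to the bench, 440 mm long (its y), 116 mm deep (its x). Origin on the bench under the middle of its row of four slots, z up. The slots open to its own -x side, the front. Aluminium floor, top 14 mm above the bench. Behind the slots, x 39 to 59 mm, a black terminal strip 46 mm tall. Keeper bar along the front; plunger at the +y end, the keeper's red handle at the -y end.
- plate (a point): Slotted plate of the carrier, yellowish, 4 mm thick; point on its top (30 mm above the bench) at the middle of its front edge, carrier x = -31 mm, where the floor ends too. Its underside is 26 mm above the bench, leaving a 12 mm gap over the floor for the flanges. Slots 44 mm wide with rounded mouths, 72 mm apart along carrier y.
- slot0 (a point): Home of slot 0 (carrier y = -108 mm): where the centre of a capacitor's underside lies when home, on the carrier floor 14 mm above the bench; axes as the carrier. The closed end of the slot stops the can about 2 mm beyond this point (+x).
- slot1 (a point): Home of slot 1 (carrier y = -36 mm): where the centre of a capacitor's underside lies when home, on the carrier floor 14 mm above the bench; axes as the carrier. The closed end of the slot stops the can about 2 mm beyond this point (+x).
- slot2 (a point): Home of slot 2 (carrier y = 36 mm): where the centre of a capacitor's underside lies when home, on the carrier floor 14 mm above the bench; axes as the carrier. The closed end of the slot stops the can about 2 mm beyond this point (+x).
- slot3 (a point): Home of slot 3 (carrier y = 108 mm): where the centre of a capacitor's underside lies when home, on the carrier floor 14 mm above the bench; axes as the carrier. The closed end of the slot stops the can about 2 mm beyond this point (+x).
- keeper (a joint): Keeper bar, slides along carrier +y: 0 = shut, a yellow tab before every slot mouth; 0.036 m = fully open (stop), tabs midway between slots, where a 54 mm flange passes between two. Bar 12.5 mm high (below the floor, capacitors pass over it), tabs 8 mm wide, 42 mm high, at carrier x -44 to -34 mm. Stays where left, 2 N to slide. The plunger pin locks it at 0 (2 mm play), the bar's only hole.
- keeper_grip (a point): Centre of the top of the keeper's upright red handle: 12 mm thick (carrier x), 34 mm long (carrier y), its top 64 mm above the bench, grippable down to 15 mm above the bench. Lies at carrier x = -39 mm, y = -196 mm when shut; moves with the keeper; axes as the carrier.
- plunger_lift (a joint): Lift of the spring plunger, m: 0 = pin down in the keeper's hole (possible only with the keeper shut), 0.022 = top stop. The spring pulls it down with about 6.5 N at 0, 11 N at 0.018. The pin is clear of the keeper above 0.009. The cross pin under the knob clears the rim of the notched sleeve above 0.017; in the rest notch it stands at about 0.0135.
- plunger_turn (a joint): Turn of the plunger knob, rad, anticlockwise from above: 0 = knob in line with the keeper bar, cross pin over the deep slot, so the plunger can go down (0.15 rad of play); 1.2 = cross pin over the rest notch, 3.5 mm deep, which holds the plunger up when it is let down there. Stops at -0.03 and 1.23. Turns only when lifted clear of the sleeve.
- plunger_grip (a point): Centre of the top of the black T-shaped plunger knob, on the plunger's vertical axis: 14 mm thick (this point's x), 44 mm long (its y, marked by a red line), 26 mm deep below this point, and free for 7 mm below that. Moves and turns with the knob. At carrier x = -39, y = 190 mm; 82 mm above the bench when down, about 96 mm when parked.
- cap0: White capacitor, about 0.18 kg, 104 mm tall: can 38 mm in diameter on a foot flange 54 mm in diameter and 6 mm thick; can's top at 93 mm, two brass terminals to 104 mm. Origin at the centre of its underside, z along its axis. Stands upright on the bench at the start; three or four of cap0 to cap3 are present.
- cap1: White capacitor, about 0.18 kg, 104 mm tall: can 38 mm in diameter on a foot flange 54 mm in diameter and 6 mm thick; can's top at 93 mm, two brass terminals to 104 mm. Origin at the centre of its underside, z along its axis. Stands upright on the bench at the start; three or four of cap0 to cap3 are present.
- cap2: White capacitor, about 0.18 kg, 104 mm tall: can 38 mm in diameter on a foot flange 54 mm in diameter and 6 mm thick; can's top at 93 mm, two brass terminals to 104 mm. Origin at the centre of its underside, z along its axis. Stands upright on the bench at the start; three or four of cap0 to cap3 are present.
- cap3: White capacitor, about 0.18 kg, 104 mm tall: can 38 mm in diameter on a foot flange 54 mm in diameter and 6 mm thick; can's top at 93 mm, two brass terminals to 104 mm. Origin at the centre of its underside, z along its axis. Stands upright on the bench at the start; three or four of cap0 to cap3 are present.
- breaker: Bystander: white circuit breaker with yellow levers, 54 x 45 x 80 mm, origin under its centre.
- multimeter: Bystander: yellow multimeter lying flat, 165 x 80 x 45 mm, long along its x, origin under its centre.
- ipa_bottle: Bystander: white bottle with a blue cap, 60 mm in diameter, 150 mm tall, origin under its centre.
- screwdriver: Bystander: screwdriver with red handle, 200 mm long along its x, lying.
- red_plug: Bystander: red round industrial plug lying along its x, about 150 mm long, 68 mm in diameter.
- heatsink_base: Bystander: finned aluminium heat sink, 90 x 70 x 32 mm, origin under its centre.
- tape: Bystander: roll of black tape lying flat, 90 mm in diameter, 19 mm tall.

How it is judged:
By the outcome, as a careful person would: the job done as asked, in the order asked, and still so for the second after the job is handed in, with the robot touching nothing.
Of cap0, cap1, cap2, cap3 only 3 to 4 are there at a start; the rules pass over those that are not, and their reading is None.
At some moment in a run one of cap0, cap1, cap2, cap3 may be knocked a few centimetres aside while the robot is not near it.
Once in a run the grip may slacken for a moment while it holds something.
It also fails if it takes over 210 s, if anything falls off the work surface, if the arm or the gripper's body presses on something with over 40 N, if the wrist force passes 120 N, or if a joint passes its speed limit or range.

## Robot

A 6-joint arm with a two-finger parallel gripper is mounted at the origin on the work surface. World frame = base frame: x ahead of the robot, y to its left, z up, the work surface at z = 0. Lengths are in mm, angles in rad, forces in N, time in s.
With the tool pointing down it reaches from about 300 to 825 mm from the base axis. Payload 5.4 kg.
Tool frame: the origin (TCP) lies midway between the tips of the shut fingers; the grasp point (between the pads) lies 19 mm behind it; z points along the fingers, y is the line along which they close (so a half turn about z gives the same grasp; the last joint's range is limited). The gripper opens to 92 mm and grips with 3 to 60 N. Pads are 20 mm wide; open, the fingers measure 128 mm over their backs; the gripper's body (75 mm by 189 mm) begins 69 mm behind the grasp point.
Start: joints at [0.952, 0.158, 1.597, -0, 1.386, -0.21], TCP at [228.575, 527.598, 214.601] pointing down, gripper open.
Joint ranges: [-2.91, 2.91], [-0.94, 2.29], [0.18, 2.7], [-1.29, 4.43], [0.17, 2.64], [-3, 3]. Speed limits (rad/s): [2.57, 2.57, 3.14, 3.14, 3.14, 3.14].

## Interface

Orientations are given as a rotation vector (axis times angle).
In Python, from plant import robot gives the robot as it stands. The module is installed in compiled form; this text tells all that it offers.
- The arm moves only by the shell command python3 -m inch 'ROWS'. ROWS is a JSON object of lists of equal length, an entry for each row: "rotation": the turn, a rotation vector about the tool's x, y, z in degrees, a list of three; "translation": the shift along the tool's x, y, z in cm, a list of three; "jaw": the opening, from 0 (shut) to 1 (fully open). A call has 1 to 8 rows; each row shifts and turns the commanded pose from where the row before left it, along the tool's axes as they then stand; what a row does not reach is not made up. A row lasts 1/12 s, in which the tool goes at most 41.7 mm and 7.16 degrees, less where a joint would pass 70% of its speed; a pose out of reach is approached as far as the arm can. A call is refused whole if a number of a shift passes 4.17 or a number of a turn 7.16, either way. A call with a gripper value outside its range is refused whole. The fingers move at their own pace and stop on an object; the grip force is fixed at half the most. Time passes only in rows, so rows that do not move let the fingers close. It gives the time, the measured TCP pose, the force, the opening and the grip force at its end, in the units of the state.
- robot.get_obs(): the state, without advancing time (a new reading comes with each control period).
- robot.capture(name): name is "scene" or "side" or "wrist"; returns the picture (480x640x3 uint8, red, green, blue); there is no depth.
- robot.camera_info(name): a dict with "K" (3x3 intrinsics, pixels), "world_to_cam" (4x4, takes a point from world to camera coordinates). Camera axes: x right, y up, looking along -z (the intrinsics and any distortion apply to the point x, -y, -z); pixel columns grow to the right and rows downward; lengths in mm; the calibration is good to about 2 mm. A picture is of the moment at which its call begins: read the wrist's pose just before it. camera_info takes no time and is no camera call; for the wrist camera it gives the pose at the moment of the call.
- robot.sign_off(): hands the job in; it is judged then, once.
The state is a dict: "time_s": time; "joint_positions": joint angles; "dq": joint speeds; "joint_efforts": joint torques, N m; "position": TCP position; "tool_rot": TCP orientation; "wrist_force": force on the tool from outside, world axes, zero at the start; "torque": the same for the moment, N m; "grip_width": finger opening in mm; "gripper_force": force on a finger pad.
Only numpy, scipy, OpenCV 4.12 (cv2) and the standard library are available. Lean on these libraries where they do the work, as an engineer would, in place of code of your own. Each camera call takes 0.05 s, during which the arm holds its last target. There are 200 camera calls.

## Working session

There is one attempt and no reset: what is moved stays moved. The work goes in short steps, Python scripts to look and compute and a shell command to move; the robot and the scene stay as the last step left them, time stands still between calls to the robot, and variables do not carry over. Pictures are saved under pics/ and viewed, at most 14 in all, crops included, and the job is handed in when it is done.

```bash
mkdir -p pics; ls
python3 - <<'E'
from plant import robot
import cv2,numpy as np
o=robot.get_obs(); print(o)
for n in ("scene","side"):
    cv2.imwrite(f"pics/{n}0.png",robot.capture(n)[:,:,::-1]); c=robot.camera_info(n); print(n,{k:np.round(v,3).tolist() if hasattr(v,'shape') or isinstance(v,list) else v for k,v in c.items()})
c=robot.camera_info("wrist");print(c)
E
```

```text
pics
{'time_s': 0.0, 'joint_positions': array([ 9.51900073e-01,  1.59040994e-01,  1.59822811e+00,  4.10703660e-05,
        1.38621321e+00, -2.10116587e-01]), 'dq': array([ 0.00027946,  0.00045895, -0.00057215,  0.00020814, -0.00178508,
       -0.0001709 ]), 'joint_efforts': array([ 2.46419665e-05, -3.85536790e+01, -3.22125471e+01,  7.03193620e-02,
        3.71712574e-02, -1.69762338e-04]), 'position': array([228.19955523, 527.09309818, 213.62552713]), 'tool_rot': array([-6.37497667e-01, -3.07541552e+00,  2.69067639e-03]), 'wrist_force': array([ 0.001309  , -0.58731765,  0.01534771]), 'torque': array([-0.00673904, -0.03403026,  0.02315092]), 'gripper_force': 0.0, 'grip_width': 92.07675855069145}
scene {'K': [[530.592, 0.0, 324.555], [0.0, 530.592, 243.746], [0.0, 0.0, 1.0]], 'world_to_cam': [[0.071, 0.997, 0.0, 82.3], [-0.847, 0.06, 0.529, 409.218], [0.527, -0.038, 0.849, -1552.868], [0.0, 0.0, 0.0, 1.0]]}
side {'K': [[473.737, 0.0, 315.804], [0.0, 473.737, 242.016], [0.0, 0.0, 1.0]], 'world_to_cam': [[0.988, -0.154, -0.007, -553.781], [0.096, 0.58, 0.809, -55.697], [-0.121, -0.8, 0.588, -1301.852], [0.0, 0.0, 0.0, 1.0]]}
{'K': array([[416.71007217,   0.        , 325.46287385],
       [  0.        , 416.71007217, 234.93799777],
       [  0.        ,   0.        ,   1.        ]]), 'world_to_cam': array([[ 3.97907597e-01,  9.17425030e-01, -9.26516425e-04,
        -5.75250574e+02],
       [-8.91937601e-01,  3.86616343e-01, -2.34467737e-01,
         2.50294896e+01],
       [-2.14748364e-01,  9.41228886e-02,  9.72123460e-01,
        -3.88044877e+02],
       [ 0.00000000e+00,  0.00000000e+00,  0.00000000e+00,
         1.00000000e+00]])}
```

View pics/scene0.png

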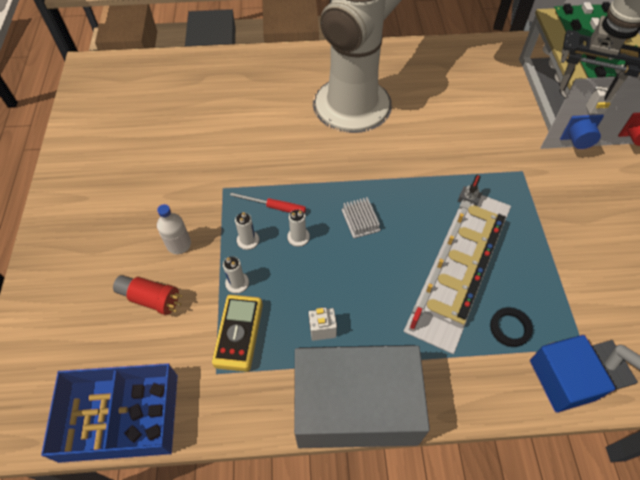

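View pics/side0.png

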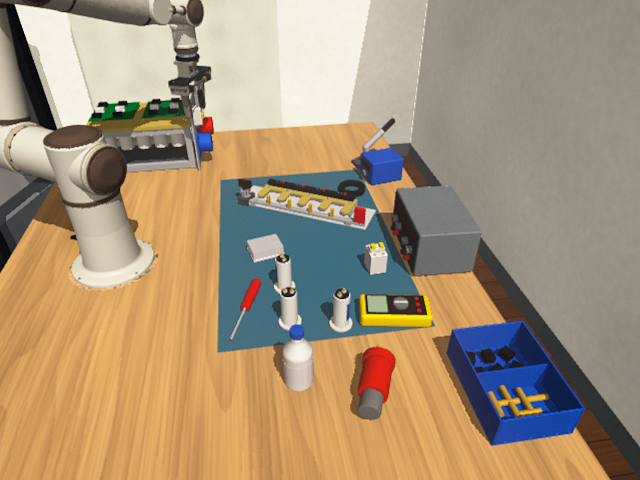

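The scene view shows three white capacitors with their feet near (247,243), (298,240) and (236,286). The carrier runs from the plunger at (474,185) to the red handle at (417,318), with its front facing left. The side view agrees.

```bash
cat > h.py <<'E'
import numpy as np,cv2
from scipy.spatial.transform import Rotation as R
from plant import robot
def ray(c,u,v):
    if isinstance(c,str): c=robot.camera_info(c)
    M=np.array(c["world_to_cam"]);K=np.array(c["K"])
    d=np.linalg.inv(K)@[u,v,1]; d=M[:3,:3].T@(d*[1,-1,-1]); return -M[:3,:3].T@M[:3,3],d
def onz(c,u,v,z):
    o,d=ray(c,u,v); return o+d*(z-o[2])/d[2]
def proj(c,P):
    if isinstance(c,str): c=robot.camera_info(c)
    M=np.array(c["world_to_cam"]);p=np.atleast_2d(P)@M[:3,:3].T+M[:3,3]
    q=(p*[1,-1,-1])@np.array(c["K"]).T; return q[:,:2]/q[:,2:]
def snap(name,fn,crop=None,s=1):
    c=robot.camera_info(name); im=robot.capture(name)[:,:,::-1]
    np.savez(fn.replace('.png','.npz'),K=c["K"],M=c["world_to_cam"])
    cv2.imwrite(fn.replace('.png','_raw.png'),im)
    if crop: im=im[crop[1]:crop[3],crop[0]:crop[2]]
    cv2.imwrite(fn,cv2.resize(im,None,fx=s,fy=s,interpolation=cv2.INTER_CUBIC) if s!=1 else im)
def cam(fn):
    z=np.load(fn); return dict(K=z["K"],world_to_cam=z["M"])
def state():
    o=robot.get_obs(); r=R.from_rotvec(o["tool_rot"]).as_matrix()
    print("t %.2f pos %s xax %s yax %s zax %s w %.1f gf %.1f F %s j %s"%(o["time_s"],o["position"].round(1),r[:,0].round(3),r[:,1].round(3),r[:,2].round(3),o["grip_width"],o["gripper_force"],o["wrist_force"].round(1),o["joint_positions"].round(2)))
def go(p,yaw=None):
    """tool-frame moves (cm, deg) to take TCP to p and tool y axis to world yaw(deg) , tool down; rotation first"""
    o=robot.get_obs(); r=R.from_rotvec(o["tool_rot"])
    yc=np.degrees(np.arctan2(*r.as_matrix()[1::-1,1]))
    if yaw is None: yaw=yc
    d=(yaw-yc+90)%180-90
    a=np.radians(yc+d); y=np.array([np.cos(a),np.sin(a),0]); z=np.array([0,0,-1.]); T=np.array([np.cross(y,z),y,z]).T
    rv=np.degrees((r.inv()*R.from_matrix(T)).as_rotvec())
    print("rot deg",rv.round(2),"then trans cm",(T.T@(np.array(p)-o["position"])/10).round(2))
E
python3 - <<'E'
from h import *
state()
for n,u,v,z in [("plunger",474,182,82),("handle",417,311,64),("capA",298,241,3),("capB",247,243,3),("capC",236,286,3)]: print(n,onz("scene",u,v,z).round(0))
for n,u,v,z in [("plunger",245,182,82),("handle",360,209,64),("capA",284,287,3),("capB",290,322,3),("capC",342,325,3)]: print(n,onz("side",u,v,z).round(0))
i=robot.camera_info("wrist");M=i["world_to_cam"];o=robot.get_obs();r=R.from_rotvec(o["tool_rot"]).as_matrix()
print("cam in tool",r.T@(-M[:3,:3].T@M[:3,3]-o["position"]), "look",r.T@(-M[2,:3]),"up",r.T@M[1,:3])
E
```

```text
t 0.10 pos [228.3 527.2 213.7] xax [-0.918  0.397  0.   ] yax [ 0.397  0.918 -0.002] zax [-0.001 -0.001 -1.   ] w 92.1 gf 0.0 F [0.4 1.1 0.5] j [ 0.95  0.16  1.6   0.    1.39 -0.21]
plunger [375. 256.  82.]
handle [698.  65.  64.]
capA [ 464. -181.    3.]
capB [ 461. -305.    3.]
capC [ 578. -330.    3.]
plunger [373. 247.  82.]
handle [702.  58.  64.]
capA [ 450. -181.    3.]
capB [ 452. -306.    3.]
capC [ 570. -335.    3.]
cam in tool [  66.35516274    0.90792272 -168.8065275 ] look [-2.34805250e-01  5.47782294e-04  9.72042280e-01] up [9.72042326e-01 6.04084653e-04 2.34804921e-01]
```

```bash
python3 -c "
from h import *
go([426,221,214],60)"
```

```text
rot deg [-0.09 -0.01  6.58] then trans cm [-3.243e+01 -1.663e+01 -3.000e-02]
```

```bash
python3 -m inch '{"rotation":[[0,0,6.5],[0,0,0],[0,0,0],[0,0,0],[0,0,0],[0,0,0],[0,0,0],[0,0,0]],"translation":[[0,0,0],[-3.6,-1.8,0],[-3.6,-1.8,0],[-3.6,-1.8,0],[-3.6,-1.8,0],[-3.6,-1.8,0],[-3.6,-1.8,0],[-3.6,-1.8,0]],"jaw":[1,1,1,1,1,1,1,1]}'; python3 -m inch '{"rotation":[[0,0,0],[0,0,0],[0,0,0]],"translation":[[-3.6,-2.0,0],[-3.6,-2.0,0],[0,0,0]],"jaw":[1,1,1]}'; python3 -c "
from h import *
state(); snap('wrist','pics/w1.png')"
```

```text
time_s: 0.77
position: [384.5, 290.9, 214.3]
tool_rot: [-0.811, -3.035, 0.0]
wrist_force: [0.9, 0.6, 0.5]
grip_width: 91.8
gripper_force: 0.0
time_s: 1.02
position: [429.5, 216.6, 214.4]
tool_rot: [0.822, 3.03, -0.004]
wrist_force: [-0.2, 0.7, -0.0]
grip_width: 91.8
gripper_force: 0.0
t 1.02 pos [429.5 216.6 214.4] xax [-0.863  0.505 -0.002] yax [ 0.505  0.863 -0.002] zax [ 0.001 -0.003 -1.   ] w 91.8 gf 0.0 F [-0.2  0.7 -0. ] j [ 0.22 -0.09  1.85 -0.    1.38 -0.82]
```

View pics/w1.png

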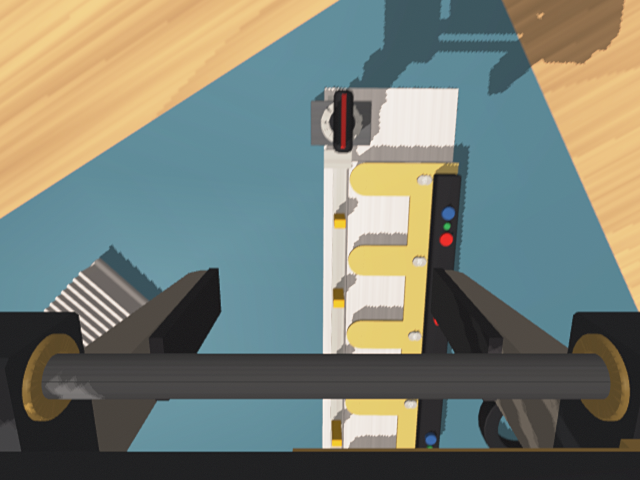

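The knob's top is at (343,121), in line with the keeper. The plate tongues have their tips at (347,261) for y=72 and (346,334) for y=0.

```bash
python3 -c "
from h import *
c=cam('pics/w1.npz')
k=onz(c,343.5,121,82);k2=onz(c,345,94,82);k1=onz(c,343,150,82);a=onz(c,347,261,30);b=onz(c,346,334,30)
ang=lambda d:np.degrees(np.arctan2(d[1],d[0]))-90
print(k,'line',ang(k2-k1),np.linalg.norm(k2-k1),a,b,np.linalg.norm(a-b),'tong',ang(a-b))
# strip corner/line: blackstrip front edge top z46
p=onz(c,433.5,176,46);q=onz(c,417,440,46);print('strip',ang(p-q))
# knob to tongue0: carrier d=(-8,190)
print('k-b',ang(k-b)-np.degrees(np.arctan2(190,-8))+90, np.linalg.norm((k-b)[:2]))
go([k[0],k[1],130],60.1)
"
```

```text
[371.43492049 266.07405624  82.        ] line 58.121029128344304 37.73317319719247 [476.67296687 211.88846328  30.        ] [537.58869346 176.13068914  30.        ] 70.63528974397548 tong 59.58689623773719
strip 59.557295267905715
k-b 59.16113218443277 188.93619440453674
rot deg [-0.04 -0.   -0.37] then trans cm [7.23 1.24 8.43]
```

```bash
python3 -m inch '{"rotation":[[0,0,0],[0,0,0],[0,0,0],[0,0,0],[0,0,0],[0,0,0],[0,0,0]],"translation":[[3.6,0.6,0],[3.6,0.6,0],[0,0,3.6],[0,0,3.6],[0,0,0],[0,0,0],[0,0,0]],"jaw":[1,1,1,1,0.5,0.5,0.5]}'; python3 -c "
from h import *
state(); snap('wrist','pics/w2.png'); go([371.4,266.1,55],59.4)"
```

```text
time_s: 1.65
position: [370.7, 269.1, 144.1]
tool_rot: [0.81, 3.034, 0.002]
wrist_force: [-0.4, 0.1, -0.3]
grip_width: 74.4
gripper_force: 0.0
t 1.65 pos [370.7 269.1 144.1] xax [-0.867  0.498 -0.001] yax [0.498 0.867 0.001] zax [ 0.001  0.001 -1.   ] w 74.4 gf 0.0 F [-0.4  0.1 -0.3] j [ 0.36 -0.08  1.99  0.    1.23 -0.69]
rot deg [0.15 0.11 0.69] then trans cm [-0.15 -0.27  8.98]
```

View pics/w2.png

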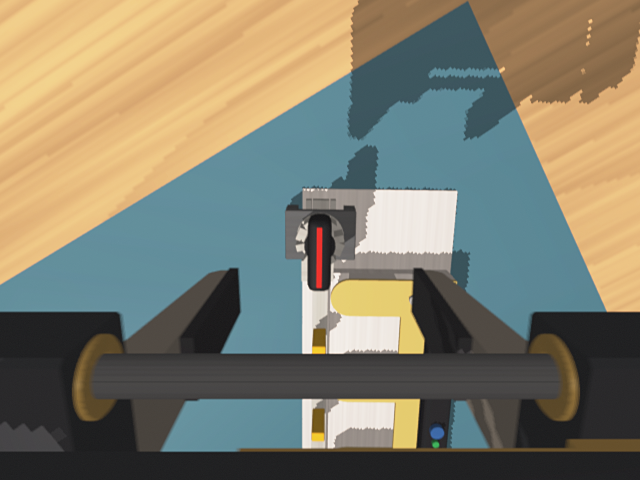

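The knob's red line runs from (319,228) to (319,288), so the knob's centre is about (319,257).

```bash
python3 -c "
from h import *
c=cam('pics/w2.npz')
a=onz(c,319.5,228,82);b=onz(c,319,289,82);print(a,b,np.linalg.norm(a-b));k=(a+b)/2
print(k); go([k[0],k[1],55],59.5)
state()"
```

```text
[356.77107321 274.42326101  82.        ] [388.45467107 255.71006073  82.        ] 36.797204219892045
[372.61287214 265.06666087  82.        ]
rot deg [0.15 0.11 0.59] then trans cm [-0.31 -0.3   8.98]
t 1.70 pos [371.4 269.2 144.8] xax [-0.867  0.499 -0.002] yax [0.499 0.867 0.003] zax [ 0.003  0.001 -1.   ] w 70.1 gf 0.0 F [0.7 0.2 0.1] j [ 0.36 -0.09  1.99  0.    1.23 -0.69]
```

```bash
python3 -m inch '{"rotation":[[0,0,0.5],[0,0,0],[0,0,0],[0,0,0],[0,0,0],[0,0,0],[0,0,0],[0,0,0]],"translation":[[-0.3,-0.3,0],[0,0,3],[0,0,3],[0,0,2.9],[0,0,0],[0,0,0],[0,0,0],[0,0,0]],"jaw":[0.5,0.5,0.5,0.5,0.5,0.25,0.2,0]}'; python3 -m inch '{"rotation":[[0,0,0],[0,0,0],[0,0,0],[0,0,0]],"translation":[[0,0,0],[0,0,0],[0,0,0],[0,0,0]],"jaw":[0,0,0,0]}'; python3 -c "
from h import *
state()"
```

```text
time_s: 2.37
position: [373.5, 265.0, 56.2]
tool_rot: [0.824, 3.028, 0.004]
wrist_force: [0.3, -0.6, -0.2]
grip_width: 27.8
gripper_force: 0.0
time_s: 2.7
position: [372.1, 264.1, 55.1]
tool_rot: [0.823, 3.03, -0.0]
wrist_force: [-1.6, -3.6, 7.3]
grip_width: 13.7
gripper_force: 30.0
t 2.70 pos [372.1 264.1  55.1] xax [-0.863  0.506 -0.002] yax [0.506 0.863 0.   ] zax [ 0.001 -0.001 -1.   ] w 13.7 gf 30.0 F [-1.6 -3.6  7.3] j [ 0.35  0.05  2.06 -0.    1.03 -0.69]
```

```bash
python3 -m inch '{"rotation":[[0,0,0],[0,0,0],[0,0,0],[0,0,0],[0,0,0],[0,0,0]],"translation":[[0,0,-0.5],[0,0,-0.5],[0,0,-0.5],[0,0,-0.5],[0,0,0],[0,0,0]],"jaw":[0,0,0,0,0,0]}'; python3 -c "
from h import *
state()"
```

```text
time_s: 3.2
position: [371.7, 264.1, 73.5]
tool_rot: [0.824, 3.03, 0.0]
wrist_force: [6.0, -1.2, -10.5]
grip_width: 13.8
gripper_force: 30.0
t 3.20 pos [371.7 264.1  73.5] xax [-0.862  0.506 -0.001] yax [0.506 0.862 0.001] zax [ 0.001 -0.    -1.   ] w 13.8 gf 30.0 F [  6.   -1.2 -10.5] j [ 0.35  0.01  2.05 -0.    1.08 -0.69]
```

```bash
python3 -m inch '{"rotation":[[0,0,0],[0,0,-6.9],[0,0,-6.9],[0,0,-6.9],[0,0,-6.9],[0,0,-6.9],[0,0,-6.9]],"translation":[[0,0,-0.15],[0,0,0],[0,0,0],[0,0,0],[0,0,0],[0,0,0],[0,0,0]],"jaw":[0,0,0,0,0,0,0]}'; python3 -m inch '{"rotation":[[0,0,-6.9],[0,0,-6.9],[0,0,-6.9],[0,0,-6.9],[0,0,0],[0,0,0]],"translation":[[0,0,0],[0,0,0],[0,0,0],[0,0,0],[0,0,0],[0,0,0]],"jaw":[0,0,0,0,0,0]}'; python3 -c "
from h import *
state();print(robot.get_obs()['torque'])"
```

```text
time_s: 3.78
position: [371.5, 264.0, 74.6]
tool_rot: [-0.31, 3.126, -0.001]
wrist_force: [6.1, -2.0, -11.3]
grip_width: 13.5
gripper_force: 30.0
time_s: 4.28
position: [371.5, 263.9, 74.6]
tool_rot: [-1.038, 2.964, -0.002]
wrist_force: [5.7, -1.6, -11.2]
grip_width: 13.6
gripper_force: 30.0
t 4.28 pos [371.5 263.9  74.6] xax [-0.781 -0.624 -0.   ] yax [-0.624  0.781 -0.001] zax [ 0.001 -0.001 -1.   ] w 13.6 gf 30.0 F [  5.7  -1.6 -11.2] j [ 0.35  0.01  2.05 -0.    1.08 -1.89]
[-0.22618718 -1.23949885  0.01305201]
```

```bash
python3 -m inch '{"rotation":[[0,0,0],[0,0,0],[0,0,0],[0,0,0]],"translation":[[0,0,0.35],[0,0,0.3],[0,0,0],[0,0,0]],"jaw":[0,0,0,0]}'; python3 -c "
from h import *
state();print(robot.get_obs()['torque'])"
```

```text
time_s: 4.62
position: [371.6, 263.9, 68.7]
tool_rot: [-1.038, 2.965, -0.002]
wrist_force: [5.8, -3.3, -6.7]
grip_width: 14.0
gripper_force: 30.0
t 4.62 pos [371.6 263.9  68.7] xax [-0.782 -0.624 -0.   ] yax [-0.624  0.782 -0.001] zax [ 0.001 -0.001 -1.   ] w 14.0 gf 30.0 F [ 5.8 -3.3 -6.7] j [ 0.35  0.02  2.05 -0.    1.07 -1.89]
[-0.50325921 -0.98399611 -0.05982458]
```

```bash
python3 -m inch '{"rotation":[[0,0,0],[0,0,0],[0,0,0],[0,0,0]],"translation":[[0,0,0.1],[0,0,0.05],[0,0,0],[0,0,0]],"jaw":[0,0,0,0]}'
```

```text
time_s: 4.95
position: [371.8, 264.0, 68.5]
tool_rot: [-1.038, 2.965, -0.002]
wrist_force: [0.3, -6.6, 5.4]
grip_width: 13.9
gripper_force: 30.0
```

```bash
python3 -m inch '{"rotation":[[0,0,0],[0,0,0],[0,0,0],[0,0,6.9],[0,0,6.9],[0,0,6.9],[0,0,6.9],[0,0,6.9]],"translation":[[0,0,0],[0,0,0],[0,0,-2],[0,0,-3],[0,0,-3],[0,0,-3],[0,0,-2],[0,0,-1]],"jaw":[0.5,0.5,0.5,0.5,1,1,1,1]}'; python3 -m inch '{"rotation":[[0,0,6.9],[0,0,6.9],[0,0,6.9],[0,0,6.9],[0,0,6.9],[0,0,0]],"translation":[[0,0,0],[0,0,0],[0,0,0],[0,0,0],[0,0,0],[0,0,0]],"jaw":[1,1,1,1,1,1]}'; python3 -c "
from h import *
state();go([704.6-43,69+25,210],59.5)"
```

```text
time_s: 5.62
position: [372.2, 265.5, 210.7]
tool_rot: [-0.103, 3.136, 0.004]
wrist_force: [1.1, 0.2, 0.1]
grip_width: 65.1
gripper_force: 0.0
time_s: 6.12
position: [370.7, 264.8, 207.0]
tool_rot: [-0.828, -3.029, -0.001]
wrist_force: [-0.2, 0.4, -0.5]
grip_width: 92.2
gripper_force: 0.0
t 6.12 pos [370.7 264.8 207. ] xax [-0.861  0.509  0.001] yax [0.509 0.861 0.   ] zax [-0.001  0.001 -1.   ] w 92.2 gf 0.0 F [-0.2  0.4 -0.5] j [ 0.35 -0.16  1.93  0.    1.37 -0.68]
rot deg [ 0.01 -0.08 -0.08] then trans cm [-33.73   0.05  -0.3 ]
```

```bash
python3 -m inch '{"rotation":[[0,0,0],[0,0,0],[0,0,0],[0,0,0],[0,0,0],[0,0,0],[0,0,0],[0,0,0]],"translation":[[-4,0,0],[-4,0,0],[-4,0,0],[-4,0,0],[-4,0,0],[-4,0,0],[-4,0,0],[-4,0,0]],"jaw":[1,1,1,1,1,1,1,1]}'; python3 -m inch '{"rotation":[[0,0,0],[0,0,0]],"translation":[[-1.7,0,0],[0,0,0]],"jaw":[1,1]}';python3 -c "
from h import *
state(); snap('wrist','pics/w3.png')"
```

```text
time_s: 6.78
position: [648.4, 101.6, 206.7]
tool_rot: [-0.818, -3.032, -0.001]
wrist_force: [0.4, 0.9, 0.2]
grip_width: 91.9
gripper_force: 0.0
time_s: 6.95
position: [664.0, 91.3, 206.0]
tool_rot: [-0.824, -3.031, -0.0]
wrist_force: [0.8, 0.2, -0.5]
grip_width: 92.0
gripper_force: 0.0
t 6.95 pos [664.   91.3 206. ] xax [-0.862  0.506  0.   ] yax [ 0.506  0.862 -0.   ] zax [-0.  0. -1.] w 92.0 gf 0.0 F [ 0.8  0.2 -0.5] j [-0.04  0.41  1.31  0.    1.42 -1.08]
```

View pics/w3.png

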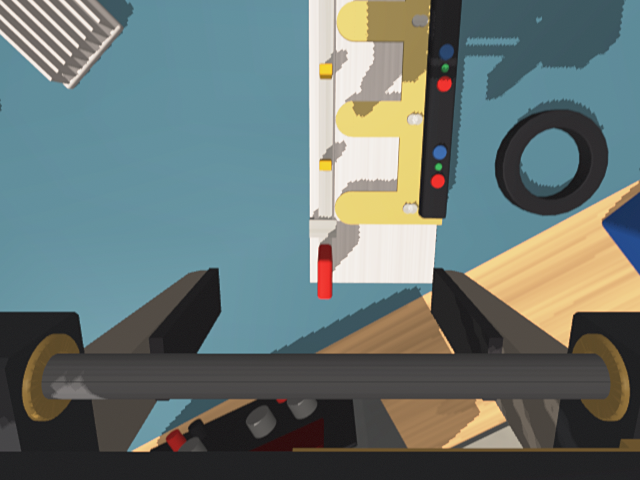

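The red handle's top spans (318-332, 252-298), centred at (325,275). The tongue tip for y=-72 is at (335,119). A grey instrument sits beyond the handle, so I'm checking clearance to it.

```bash
python3 -c "
from h import *
c=cam('pics/w3.npz')
k=onz(c,325,275,64);t=onz(c,335,119,30);t1=onz(c,335,206,30)
print(k,t,t1)
for z in (0,100,150): print(z,[onz('scene',u,v,z).round(0)[:2] for u,v in ((295,350),(421,348),(297,445))])
for u,v in ((396,190),(413,274),(443,187),(477,228)): print([onz('side',u,v,z).round(0)[:2] for z in (0,100,150)])
# carrier frame
y=np.array([-np.sin(np.radians(59.5)),np.cos(np.radians(59.5))]);x=np.array([y[1],-y[0]])
K=np.array([371.8,264.2]); O1=K+39*x-190*y; O2=k[:2]+39*x+196*y; O3=t[:2]+31*x+72*y; print(O1,O2,O3)
d=K-k[:2];print(np.linalg.norm(d),np.degrees(np.arctan2(d[1],d[0]))-90)
state();go([k[0],k[1],42],59.5)"
```

```text
[699.65258426  71.08618411  64.        ] [600.81656755 138.42792916  30.        ] [661.55745645 103.17863522  30.        ]
0 [array([ 742., -200.]), array([757.,  74.]), array([ 939., -204.])]
100 [array([ 780., -197.]), array([794.,  52.]), array([ 959., -201.])]
150 [array([ 799., -195.]), array([812.,  41.]), array([ 969., -199.])]
[array([877., 256.]), array([817.,  89.]), array([787.,   5.])]
[array([ 792., -181.]), array([ 743., -294.]), array([ 719., -351.])]
[array([1042.,  250.]), array([962.,  83.]), array([921.,  -0.])]
[array([1050.,   -5.]), array([ 969., -140.]), array([ 928., -208.])]
[555.30353664 201.37124829] [550.56726497 204.16724051] [554.51295725 201.68119527]
380.5000169430135 59.50079338502633
t 7.00 pos [662.4  92.9 206.2] xax [-0.863  0.505  0.002] yax [0.505 0.863 0.   ] zax [-0.001  0.001 -1.   ] w 91.8 gf 0.0 F [ 0.1 -0.4 -0. ] j [-0.04  0.41  1.31  0.    1.42 -1.08]
rot deg [ 0.   -0.09  0.14] then trans cm [-4.320e+00  1.000e-02  1.642e+01]
```

```bash
python3 -m inch '{"rotation":[[0,0,0],[0,0,0],[0,0,0],[0,0,0],[0,0,0],[0,0,0],[0,0,0],[0,0,0]],"translation":[[-2.2,0,0],[-2.3,0,0],[0,0,3.5],[0,0,3.5],[0,0,3.5],[0,0,3.5],[0,0,3.4],[0,0,0]],"jaw":[1,0.6,0.6,0.6,0.6,0.6,0.5,0.4]}'; python3 -m inch '{"rotation":[[0,0,0],[0,0,0],[0,0,0],[0,0,0],[0,0,0],[0,0,0],[0,0,0],[0,0,0]],"translation":[[0,0,0],[0,0,0],[0,0,0],[0,0,0],[0,0,0],[0,0,0],[0,0,0],[0,0,0]],"jaw":[0,0,0,0,0,0,0,0]}'; python3 -c "
from h import *
state()"
```

```text
time_s: 7.67
position: [693.1, 72.9, 24.4]
tool_rot: [-0.816, -3.018, 0.004]
wrist_force: [-1.7, 0.1, -1.4]
grip_width: 47.6
gripper_force: 0.0
time_s: 8.33
position: [701.2, 68.6, 36.1]
tool_rot: [0.825, 3.03, -0.005]
wrist_force: [-6.6, -6.4, 8.0]
grip_width: 11.9
gripper_force: 30.0
t 8.33 pos [701.2  68.6  36.1] xax [-0.862  0.507 -0.002] yax [ 0.507  0.862 -0.003] zax [ 0.001 -0.003 -1.   ] w 11.9 gf 30.0 F [-6.6 -6.4  8. ] j [-0.07  0.65  1.32 -0.    1.17 -1.11]
```

```bash
python3 -m inch '{"rotation":[[0,0,0],[0,0,0],[0,0,0],[0,0,0],[0,0,0],[0,0,0],[0,0,0]],"translation":[[0,-0.15,0],[0.9,0,0],[0.9,0,0],[0.9,0,0],[0.9,0,0],[0.15,0,0],[0,0,0]],"jaw":[0,0,0,0,0,0,0]}'; python3 -c "
from h import *
state()"
```

```text
time_s: 8.92
position: [670.1, 87.0, 36.1]
tool_rot: [0.823, 3.025, -0.001]
wrist_force: [2.7, -5.0, 3.9]
grip_width: 11.9
gripper_force: 30.0
t 8.92 pos [670.1  87.   36.1] xax [-0.862  0.507 -0.007] yax [0.507 0.862 0.001] zax [ 0.007 -0.003 -1.   ] w 11.9 gf 30.0 F [ 2.7 -5.   3.9] j [-0.05  0.58  1.42 -0.    1.13 -1.09]
```

```bash
python3 -m inch '{"rotation":[[0,0,0],[0,0,0],[0,0,0]],"translation":[[0.25,0,0],[0,0,0],[0,0,0]],"jaw":[0,0,0]}'; python3 -c "
from h import *
state()"
```

```text
time_s: 9.17
position: [670.0, 87.0, 36.2]
tool_rot: [0.822, 3.02, -0.002]
wrist_force: [9.0, -7.8, -0.5]
grip_width: 11.8
gripper_force: 30.0
t 9.17 pos [670.   87.   36.2] xax [-0.862  0.507 -0.011] yax [0.507 0.862 0.002] zax [ 0.011 -0.004 -1.   ] w 11.8 gf 30.0 F [ 9.  -7.8 -0.5] j [-0.05  0.58  1.43 -0.    1.12 -1.08]
```

```bash
python3 -m inch '{"rotation":[[0,0,0],[0,0,0],[0,0,0],[0,0,0],[0,0,0],[0,0,0],[0,0,0],[0,0,0]],"translation":[[0,0,0],[0,0,0],[0,0,0],[0,0,-3.5],[0,0,-3.5],[0,0,-3.5],[0,0,-3.5],[0,0,-3]],"jaw":[0.5,0.5,0.5,0.6,0.8,1,1,1]}'; python3 -m inch '{"rotation":[[0,0,0],[0,0,0],[0,0,0],[0,0,0],[0,0,0],[0,0,0],[0,0,0],[0,0,0]],"translation":[[0,-4,0],[0,-4,0],[0,-4,0],[0,-4,0],[0,-4,0],[0,-4,0],[0,-4,0],[0,-4,0]],"jaw":[1,1,1,1,1,1,1,1]}';python3 -m inch '{"rotation":[[0,0,0],[0,0,0],[0,0,0],[0,0,0]],"translation":[[-0.5,-4,0],[-1,-2,0],[0,0,0],[0,0,0]],"jaw":[1,1,1,1]}';python3 -c "
from h import *
state(); snap('wrist','pics/w4.png')"
```

```text
time_s: 9.83
position: [665.4, 90.4, 205.9]
tool_rot: [0.823, 3.03, 0.001]
wrist_force: [0.5, -0.6, 0.5]
grip_width: 63.0
gripper_force: 0.0
time_s: 10.5
position: [502.0, -186.8, 203.2]
tool_rot: [-0.823, -3.032, -0.001]
wrist_force: [1.1, 0.2, 0.3]
grip_width: 91.8
gripper_force: 0.0
time_s: 10.83
position: [485.6, -245.7, 203.0]
tool_rot: [-0.827, -3.03, -0.001]
wrist_force: [0.4, 0.3, 0.0]
grip_width: 92.1
gripper_force: 0.0
t 10.83 pos [ 485.6 -245.7  203. ] xax [-0.861  0.508  0.001] yax [0.508 0.861 0.001] zax [-0.     0.001 -1.   ] w 92.1 gf 0.0 F [0.4 0.3 0. ] j [-0.69  0.09  1.7   0.    1.36 -1.73]
```

View pics/w4.png

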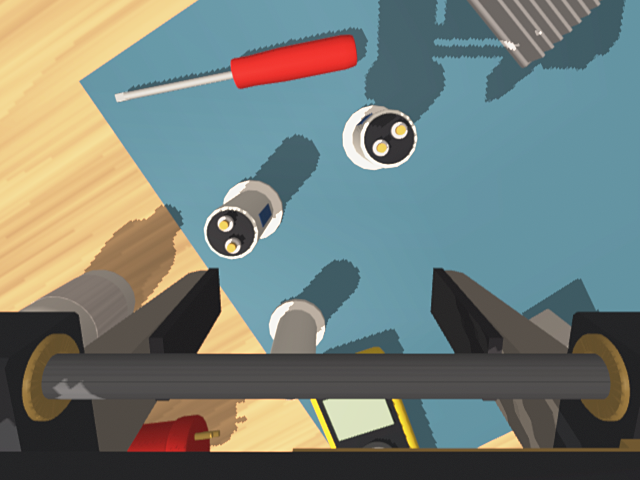

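The capacitor can tops are at A (388,139) and B (231,231). C's flange is centred near (298,323).

```bash
python3 -c "
from h import *
c=cam('pics/w4.npz')
a=onz(c,388,138.5,93);b=onz(c,231,231.5,93);C=onz(c,298,325,6);print(a,b,C)
print(onz(c,373,135,6),onz(c,252,209,6))
go([a[0],a[1],56],59.5)"
```

```text
[ 451.86074616 -177.22299394   93.        ] [ 451.72667523 -299.84476326   93.        ] [ 567.61893943 -323.16991155    6.        ]
[ 449.99338812 -176.19938725    6.        ] [ 451.25202368 -299.97265721    6.        ]
rot deg [ 0.05 -0.04  0.06] then trans cm [ 6.36  4.09 14.7 ]
```

```bash
python3 -m inch '{"rotation":[[0,0,0],[0,0,0],[0,0,0],[0,0,0],[0,0,0],[0,0,0],[0,0,0]],"translation":[[3.1,2.0,0],[3.2,2.1,0],[0,0,0],[0,0,3.6],[0,0,3.6],[0,0,3.6],[0,0,3.6]],"jaw":[1,1,1,1,1,1,1]}'; python3 -m inch '{"rotation":[[0,0,0],[0,0,0],[0,0,0],[0,0,0],[0,0,0],[0,0,0],[0,0,0],[0,0,0]],"translation":[[0,0,0.2],[0,0,0],[0,0,0],[0,0,0],[0,0,0],[0,0,0],[0,0,0],[0,0,0]],"jaw":[1,0.5,0,0,0,0,0,0]}'; python3 -c "
from h import *
state()"
```

```text
time_s: 11.47
position: [453.0, -176.7, 58.1]
tool_rot: [0.82, 3.031, -0.0]
wrist_force: [0.4, 0.4, -0.4]
grip_width: 92.0
gripper_force: 0.0
time_s: 12.13
position: [452.7, -178.5, 57.8]
tool_rot: [0.824, 3.03, -0.001]
wrist_force: [-0.0, -0.3, 0.2]
grip_width: 47.5
gripper_force: 0.0
t 12.13 pos [ 452.7 -178.5   57.8] xax [-0.862  0.506 -0.001] yax [ 0.506  0.862 -0.   ] zax [ 0.001 -0.001 -1.   ] w 47.5 gf 0.0 F [-0.  -0.3  0.2] j [-0.62  0.12  1.98 -0.    1.05 -1.66]
```

```bash
python3 -m inch '{"rotation":[[0,0,0],[0,0,0],[0,0,0],[0,0,0],[0,0,0]],"translation":[[0,0,0],[0,0,0],[0,0,0],[0,0,0],[0,0,0]],"jaw":[0,0,0,0,0]}'; python3 -c "
from h import *
state()"
```

```text
time_s: 12.55
position: [452.4, -178.4, 57.3]
tool_rot: [0.824, 3.031, -0.0]
wrist_force: [-0.1, -0.5, 2.5]
grip_width: 37.6
gripper_force: 30.0
t 12.55 pos [ 452.4 -178.4   57.3] xax [-0.862  0.506 -0.   ] yax [ 0.506  0.862 -0.   ] zax [ 0. -0. -1.] w 37.6 gf 30.0 F [-0.1 -0.5  2.5] j [-0.62  0.12  1.98 -0.    1.05 -1.66]
```

```bash
python3 -m inch '{"rotation":[[0,0,0],[0,0,0],[0,0,0],[0,0,0],[0,0,0],[0,0,0],[0,0,0],[0,0,0]],"translation":[[0,0,-2],[0,0,-3],[0,0,-2],[0,0,-1],[2,2.7,0],[2.2,3,0],[2.2,3,0],[2.2,3,0]],"jaw":[0,0,0,0,0,0,0,0]}'; python3 -m inch '{"rotation":[[0,0,0],[0,0,0],[0,0,0],[0,0,0],[0,0,0],[0,0,0],[0,0,0],[0,0,0]],"translation":[[2.2,3,0],[2.2,3,0],[2.2,3,0],[2.2,3,0],[2,2.7,0],[1.5,2,0],[0,0,0],[0,0,0]],"jaw":[0,0,0,0,0,0,0,0]}'; python3 -c "
from h import *
state();go([413,175,75],59.5); snap('wrist','pics/w5.png')"
```

```text
time_s: 13.22
position: [436.2, -32.1, 135.9]
tool_rot: [-0.826, -3.029, -0.001]
wrist_force: [0.4, 0.3, -1.9]
grip_width: 37.4
gripper_force: 30.0
time_s: 13.88
position: [414.8, 173.3, 135.9]
tool_rot: [-0.819, -3.031, 0.002]
wrist_force: [-0.0, -0.9, -2.6]
grip_width: 37.5
gripper_force: 30.0
t 13.88 pos [414.8 173.3 135.9] xax [-0.864  0.504  0.002] yax [ 0.504  0.864 -0.002] zax [-0.002 -0.001 -1.   ] w 37.5 gf 30.0 F [-0.  -0.9 -2.6] j [ 0.13 -0.1   2.02 -0.    1.22 -0.92]
rot deg [-0.09 -0.09  0.25] then trans cm [0.24 0.06 6.09]
```

View pics/w5.png

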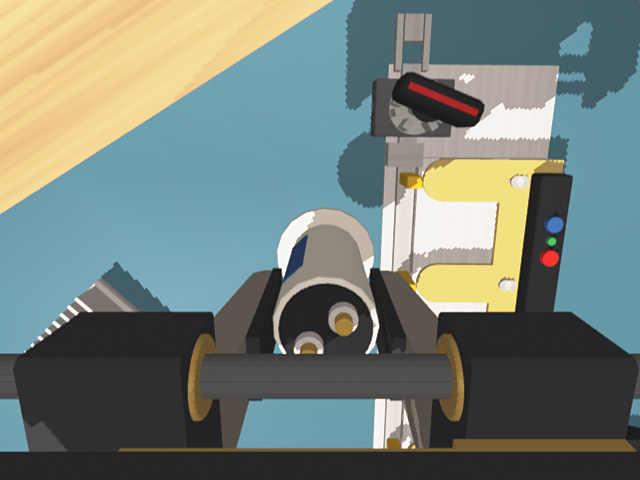

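The knob is parked turned, at (438,100), and the keeper tabs stand between the slots. The held capacitor is upright with its flange centred near (325,256). Slot 3's edges are at rows 202 and 264.

```bash
cat >> h.py <<'E'
Y=np.array([-np.sin(np.radians(59.5)),np.cos(np.radians(59.5))]);X=np.array([Y[1],-Y[0]]);O=np.array([554.5,202.0])
def car(p): d=np.asarray(p)[:2]-O; return np.array([d@X,d@Y]).round(1)
def wld(x,y): return (O+x*X+y*Y)
E
python3 -c "
from h import *
c=cam('pics/w5.npz')
print('slot edges', car(onz(c,465,202,30)),car(onz(c,465,264,30)),'tips',car(onz(c,422,180,30)),car(onz(c,414,284,30)),'strip',car(onz(c,533,174,46)))
print('flange',car(onz(c,325,256,82)),'top',car(onz(c,327,335,172)),'tcp',car(robot.get_obs()['position']))
print('tabs',car(onz(c,413,183,42)),car(onz(c,409,277,42)))
"
```

```text
slot edges [ -2.1 129. ] [ 1.5 85.8] tips [-31.5 143.5] [-32.9  71.1] strip [ 33.  149.1]
flange [-95.  106.5] top [-94.2 104.3] tcp [-96.2 105. ]
tabs [-39.8 142.8] [-39.2  80.4]
```

```bash
python3 -m inch '{"rotation":[[0,0,0],[0,0,0],[0,0,0],[0,0,0],[0,0,0]],"translation":[[0.15,0,2.2],[0,0,2],[0,0,2],[0,0,0],[0,0,0]],"jaw":[0,0,0,0,0]}'; python3 -c "
from h import *
state();print(car(robot.get_obs()['position']))"
```

```text
time_s: 14.35
position: [413.7, 172.1, 74.2]
tool_rot: [-0.826, -3.028, 0.002]
wrist_force: [-0.2, 0.3, -2.4]
grip_width: 37.8
gripper_force: 30.0
t 14.35 pos [413.7 172.1  74.2] xax [-0.861  0.508  0.002] yax [ 0.508  0.861 -0.002] zax [-0.003 -0.001 -1.   ] w 37.8 gf 30.0 F [-0.2  0.3 -2.4] j [ 0.12 -0.01  2.07 -0.    1.08 -0.91]
[-97.2 106.1]
```

```bash
python3 -m inch '{"rotation":[[0,0,0],[0,0,0],[0,0,0],[0,0,0],[0,0,0],[0,0,0]],"translation":[[0.05,1.2,0],[0,1.2,0],[0,1.2,0],[0,1.2,0],[0,0,0],[0,0,0]],"jaw":[0,0,0,0,0,0]}'; python3 -c "
from h import *
state();print(car(robot.get_obs()['position']))"
```

```text
time_s: 14.85
position: [439.7, 214.8, 76.4]
tool_rot: [0.824, 3.03, 0.001]
wrist_force: [-1.5, 0.3, -2.2]
grip_width: 37.6
gripper_force: 30.0
t 14.85 pos [439.7 214.8  76.4] xax [-0.862  0.506 -0.002] yax [0.506 0.862 0.001] zax [ 0.002  0.    -1.   ] w 37.6 gf 30.0 F [-1.5  0.3 -2.2] j [ 0.21  0.09  1.96 -0.    1.09 -0.83]
[-47.2 105.4]
```

```bash
python3 -m inch '{"rotation":[[0,0,0],[0,0,0],[0,0,0],[0,0,0]],"translation":[[0.1,0,0.2],[0,1.0,0],[0,1.0,0],[0,0,0]],"jaw":[0,0,0,0]}'; python3 -c "
from h import *
state();print(car(robot.get_obs()['position']))"
```

```text
time_s: 15.18
position: [449.1, 234.0, 73.6]
tool_rot: [0.823, 3.03, 0.002]
wrist_force: [0.3, -0.6, -2.5]
grip_width: 37.5
gripper_force: 30.0
t 15.18 pos [449.1 234.   73.6] xax [-0.862  0.506 -0.001] yax [0.506 0.862 0.002] zax [ 0.002  0.001 -1.   ] w 37.5 gf 30.0 F [ 0.3 -0.6 -2.5] j [ 0.24  0.14  1.91  0.    1.08 -0.8 ]
[-26.  107.1]
```

No contact force so far, so I'll push it home.

```bash
python3 -m inch '{"rotation":[[0,0,0],[0,0,0],[0,0,0],[0,0,0],[0,0,0]],"translation":[[0,0.9,0],[0,0.9,0],[0,0.7,0],[0,0,0],[0,0,0]],"jaw":[0,0,0,0,0]}'; python3 -c "
from h import *
state();print(car(robot.get_obs()['position']))"
```

```text
time_s: 15.6
position: [460.6, 254.6, 73.0]
tool_rot: [-0.823, -3.032, 0.0]
wrist_force: [0.3, 0.2, -2.2]
grip_width: 37.6
gripper_force: 30.0
t 15.60 pos [460.6 254.6  73. ] xax [-0.863  0.506  0.   ] yax [ 0.506  0.863 -0.   ] zax [-0. -0. -1.] w 37.6 gf 30.0 F [ 0.3  0.2 -2.2] j [ 0.28  0.19  1.86 -0.    1.09 -0.77]
[ -2.3 107.6]
```

```bash
python3 -m inch '{"rotation":[[0,0,0],[0,0,0],[0,0,0],[0,0,0]],"translation":[[0,0.2,0.1],[0,0.1,0.1],[0,0,0],[0,0,0]],"jaw":[0,0,0,0]}'; python3 -c "
from h import *
state();print(car(robot.get_obs()['position']))"
```

```text
time_s: 15.93
position: [462.0, 256.7, 71.3]
tool_rot: [0.824, 3.031, -0.0]
wrist_force: [-0.9, -2.1, 2.1]
grip_width: 37.5
gripper_force: 30.0
t 15.93 pos [462.  256.7  71.3] xax [-0.862  0.506 -0.   ] yax [ 0.506  0.862 -0.   ] zax [-0. -0. -1.] w 37.5 gf 30.0 F [-0.9 -2.1  2.1] j [ 0.28  0.2   1.85 -0.    1.09 -0.76]
[1.000e-01 1.074e+02]
```

```bash
python3 -m inch '{"rotation":[[0,0,0],[0,0,0],[0,0,0]],"translation":[[0,0.15,0],[0,0,0],[0,0,0]],"jaw":[0,0,0]}'; python3 -c "
from h import *
state();print(car(robot.get_obs()['position']))"
```

```text
time_s: 16.18
position: [462.8, 257.9, 71.3]
tool_rot: [0.824, 3.031, -0.001]
wrist_force: [-2.0, -4.0, 3.2]
grip_width: 37.7
gripper_force: 30.0
t 16.18 pos [462.8 257.9  71.3] xax [-0.862  0.506 -0.   ] yax [ 0.506  0.862 -0.   ] zax [ 0. -0. -1.] w 37.7 gf 30.0 F [-2.  -4.   3.2] j [ 0.28  0.2   1.85 -0.    1.09 -0.76]
[  1.7 107.4]
```

```bash
python3 -m inch '{"rotation":[[0,0,0],[0,0,0],[0,0,0],[0,0,0],[0,0,0],[0,0,0],[0,0,0],[0,0,0]],"translation":[[0,0,0],[0,0,0],[0,0,0],[0,0,-2],[0,0,-3],[0,0,-4],[0,0,-4],[0,0,0]],"jaw":[0.6,0.6,0.6,0.6,0.6,0.8,1,1]}'; python3 -m inch '{"rotation":[[0,0,0],[0,0,0],[0,0,0],[0,0,0],[0,0,0],[0,0,0],[0,0,0],[0,0,0]],"translation":[[-2.3,-3.2,0],[-2.3,-3.2,0],[-2.3,-3.2,0],[-2.3,-3.2,0],[-2.3,-3.2,0],[-2.3,-3.2,0],[-2.3,-3.2,0],[-2.3,-3.2,0]],"jaw":[1,1,1,1,1,1,1,1]}';  python3 -m inch '{"rotation":[[0,0,0],[0,0,0],[0,0,0],[0,0,0],[0,0,0],[0,0,0],[0,0,0],[0,0,0]],"translation":[[-2.3,-3.2,0],[-2.3,-3.2,0],[-2.3,-3.2,0],[-2.3,-3.2,0],[-2.3,-3.2,0],[-2.3,-3.2,0],[0,0,0],[0,0,0]],"jaw":[1,1,1,1,1,1,1,1]}'; python3 -c "
from h import *
state(); snap('wrist','pics/w6.png')"
```

```text
time_s: 16.85
position: [467.6, 259.9, 210.3]
tool_rot: [0.821, 3.019, 0.014]
wrist_force: [1.4, 0.5, 1.4]
grip_width: 72.9
gripper_force: 0.0
time_s: 17.52
position: [491.9, -57.6, 201.1]
tool_rot: [0.824, 3.03, 0.001]
wrist_force: [0.3, 0.5, -0.1]
grip_width: 91.9
gripper_force: 0.0
time_s: 18.18
position: [513.4, -292.8, 200.5]
tool_rot: [-0.829, -3.03, -0.001]
wrist_force: [-0.4, 0.8, -0.5]
grip_width: 92.0
gripper_force: 0.0
t 18.18 pos [ 513.4 -292.8  200.5] xax [-0.861  0.509  0.   ] yax [0.509 0.861 0.001] zax [ 0.     0.001 -1.   ] w 92.0 gf 0.0 F [-0.4  0.8 -0.5] j [-0.72  0.21  1.57  0.    1.37 -1.76]
```

View pics/w6.png

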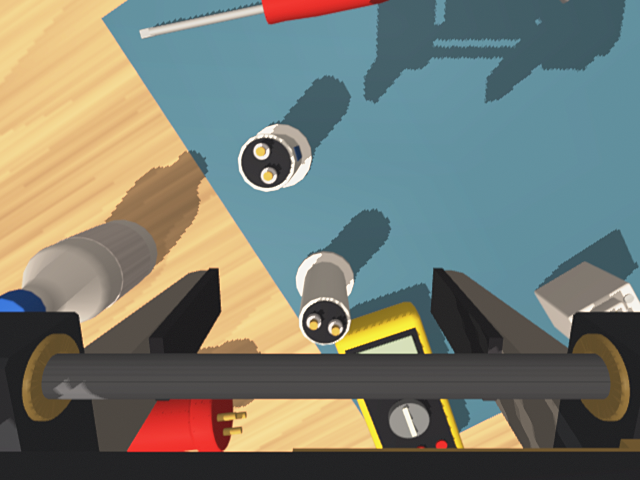

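Capacitor B's can top is at (268,160) and C's is at (325,320). Neither has moved.

```bash
python3 -c "
from h import *
c=cam('pics/w6.npz')
b=onz(c,268,160.5,93);C=onz(c,325.5,320.5,93);print(b,C,onz(c,277,155,6),onz(c,325,280,6))
go([b[0],b[1],57],59.5)"
```

```text
[ 451.8530345  -298.85334112   93.        ] [ 568.42026702 -324.16540367   93.        ] [ 450.3719838  -302.46653522    6.        ] [ 568.68298711 -324.72579441    6.        ]
rot deg [ 0.05 -0.03  0.01] then trans cm [ 4.93 -3.78 14.35]
```

```bash
python3 -m inch '{"rotation":[[0,0,0],[0,0,0],[0,0,0],[0,0,0],[0,0,0],[0,0,0],[0,0,0]],"translation":[[2.5,-1.9,0],[2.4,-1.9,0],[0,0,0],[0,0,3.6],[0,0,3.6],[0,0,3.6],[0,0,3.5]],"jaw":[1,1,1,1,1,1,0.7]}'; python3 -m inch '{"rotation":[[0,0,0],[0,0,0],[0,0,0],[0,0,0],[0,0,0],[0,0,0],[0,0,0],[0,0,0]],"translation":[[0,0,0],[0,0,0],[0,0,0],[0,0,0],[0,0,0],[0,0,0],[0,0,0],[0,0,0]],"jaw":[0,0,0,0,0,0,0,0]}'; python3 -c "
from h import *
state()"
```

```text
time_s: 18.82
position: [452.8, -297.6, 57.1]
tool_rot: [0.821, 3.031, -0.0]
wrist_force: [0.5, 0.4, -0.4]
grip_width: 87.2
gripper_force: 0.0
time_s: 19.48
position: [452.5, -300.0, 59.1]
tool_rot: [0.824, 3.03, -0.002]
wrist_force: [-0.7, -0.7, 4.4]
grip_width: 37.8
gripper_force: 29.9
t 19.48 pos [ 452.5 -300.    59.1] xax [-0.862  0.506 -0.002] yax [ 0.506  0.862 -0.001] zax [ 0.001 -0.002 -1.   ] w 37.8 gf 29.9 F [-0.7 -0.7  4.4] j [-0.81  0.25  1.82 -0.    1.07 -1.85]
```

```bash
python3 -m inch '{"rotation":[[0,0,0],[0,0,0],[0,0,0],[0,0,0],[0,0,0],[0,0,0],[0,0,0],[0,0,0]],"translation":[[0,0,-2],[0,0,-3],[0,0,-2],[0,0,-1],[1.6,3.1,0],[1.7,3.25,0],[1.7,3.25,0],[1.7,3.25,0]],"jaw":[0,0,0,0,0,0,0,0]}'; python3 -m inch '{"rotation":[[0,0,0],[0,0,0],[0,0,0],[0,0,0],[0,0,0],[0,0,0],[0,0,0],[0,0,0]],"translation":[[1.7,3.25,0],[1.7,3.25,0],[1.7,3.25,0],[1.7,3.25,0],[1.7,3.25,0],[1.7,3.25,0],[1.5,2.8,0],[1,2,0]],"jaw":[0,0,0,0,0,0,0,0]}'; python3 -m inch '{"rotation":[[0,0,0],[0,0,0]],"translation":[[0,0,0],[0,0,0]],"jaw":[0,0]}'; python3 -c "
from h import *
state();print(car(robot.get_obs()['position']));p=wld(-96,35.5);go([p[0],p[1],75.5],59.5); snap('wrist','pics/w7.png')"
```

```text
time_s: 20.15
position: [458.4, -152.6, 137.0]
tool_rot: [-0.826, -3.029, -0.001]
wrist_force: [1.0, 0.7, -2.3]
grip_width: 37.4
gripper_force: 29.8
time_s: 20.82
position: [471.6, 122.2, 137.1]
tool_rot: [-0.821, -3.03, -0.001]
wrist_force: [0.5, 0.1, -2.1]
grip_width: 37.4
gripper_force: 29.8
time_s: 20.98
position: [472.0, 120.2, 137.1]
tool_rot: [-0.82, -3.031, 0.001]
wrist_force: [0.6, -1.7, -2.3]
grip_width: 37.6
gripper_force: 29.9
t 20.98 pos [472.  120.2 137.1] xax [-0.864  0.504  0.002] yax [ 0.504  0.864 -0.001] zax [-0.002 -0.    -1.   ] w 37.6 gf 29.9 F [ 0.6 -1.7 -2.3] j [ 0.    0.01  1.92 -0.    1.22 -1.04]
[-112.4   29.6]
rot deg [-0.07 -0.09  0.22] then trans cm [0.59 1.64 6.16]
```

View pics/w7.png

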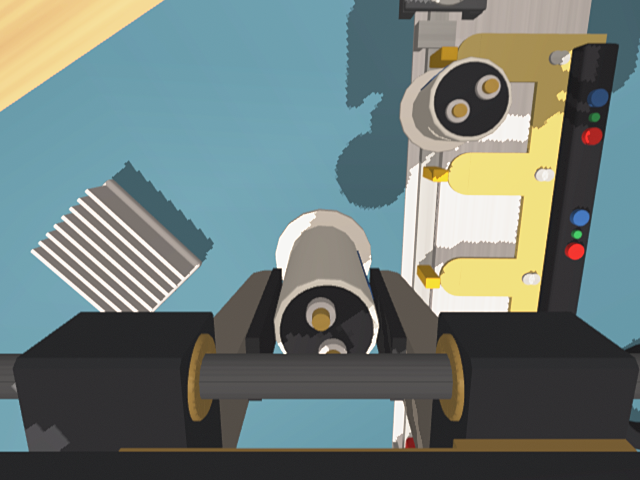

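The capacitor in slot 3 has its top at (470,99) and its flange's left edge at (400,110), so it seems to have come partly out of the slot. I'm checking how far.

```bash
python3 -c "
from h import *
c=cam('pics/w7.npz')
for z in (93,107): print(z,'top',car(onz(c,470,98.5,z)))
for z in (6,20): print('flange left',car(onz(c,400,108,z)))
print('slot2 edges', car(onz(c,480,194,30)),car(onz(c,480,257,30)),'flange',car(onz(c,323,257,81)))
for xx in (0,-20,-30,-40): 
  p=wld(xx,107.5); print(xx,proj(c,[[*p,107],[*(p-27*X),20]]).round(0).tolist())
"
```

```text
93 top [-41.3 113.3]
107 top [-45.9 112.2]
flange left [-60.4 114.1]
flange left [-62.8 113.2]
slot2 edges [-8.8 58. ] [-4.8 14.3] flange [-112.9   29.1]
0 [[569.0, 110.0], [454.0, 117.0]]
-20 [[526.0, 109.0], [423.0, 117.0]]
-30 [[504.0, 109.0], [408.0, 117.0]]
-40 [[482.0, 109.0], [393.0, 117.0]]
```

The capacitor in slot 3 was knocked out to carrier (-40,112). I'll load B into slot 2 first, then push that one back in.

```bash
python3 -m inch '{"rotation":[[0,0,0.2],[0,0,0],[0,0,0],[0,0,0],[0,0,0]],"translation":[[0.66,0,2.2],[0,0,2],[0,0,2],[0,1.6,0],[0,0,0]],"jaw":[0,0,0,0,0]}'; python3 -c "
from h import *
state();print(car(robot.get_obs()['position']))"
```

```text
time_s: 21.45
position: [474.9, 136.1, 74.6]
tool_rot: [-0.831, -3.027, 0.0]
wrist_force: [0.5, 0.1, -1.0]
grip_width: 37.8
gripper_force: 29.9
t 21.45 pos [474.9 136.1  74.6] xax [-0.86   0.511  0.002] yax [ 0.511  0.86  -0.001] zax [-0.002  0.    -1.   ] w 37.8 gf 29.9 F [ 0.5  0.1 -1. ] j [ 0.03  0.11  1.94  0.    1.09 -1.  ]
[-97.2  35.2]
```

```bash
python3 -m inch '{"rotation":[[0,0,0],[0,0,0],[0,0,0],[0,0,0],[0,0,0],[0,0,0],[0,0,0]],"translation":[[0.1,1.2,0.1],[0,1.2,0],[0,1.2,0],[0,1.2,0],[0,1.2,0],[0,0,0],[0,0,0]],"jaw":[0,0,0,0,0,0,0]}'; python3 -c "
from h import *
state();print(car(robot.get_obs()['position']))"
```

```text
time_s: 22.03
position: [505.7, 189.0, 75.6]
tool_rot: [0.828, 3.03, 0.0]
wrist_force: [-1.7, -0.2, -1.4]
grip_width: 37.6
gripper_force: 29.9
t 22.03 pos [505.7 189.   75.6] xax [-0.861  0.509 -0.001] yax [0.509 0.861 0.   ] zax [ 0.001 -0.    -1.   ] w 37.6 gf 29.9 F [-1.7 -0.2 -1.4] j [ 0.13  0.22  1.82 -0.    1.1  -0.9 ]
[-36.   35.5]
```

```bash
python3 -m inch '{"rotation":[[0,0,0],[0,0,0],[0,0,0],[0,0,0],[0,0,0],[0,0,0]],"translation":[[0.05,1,0],[0,1,0],[0,1,0],[0,0.5,0],[0,0,0],[0,0,0]],"jaw":[0,0,0,0,0,0]}'; python3 -c "
from h import *
state();print(car(robot.get_obs()['position']))"
```

```text
time_s: 22.53
position: [522.5, 219.3, 75.0]
tool_rot: [-0.829, -3.03, 0.0]
wrist_force: [0.3, 0.2, -1.8]
grip_width: 38.1
gripper_force: 29.9
t 22.53 pos [522.5 219.3  75. ] xax [-0.861  0.509  0.   ] yax [ 0.509  0.861 -0.   ] zax [-0. -0. -1.] w 38.1 gf 29.9 F [ 0.3  0.2 -1.8] j [ 0.18  0.29  1.74 -0.    1.12 -0.85]
[-1.4 36.4]
```

```bash
python3 -m inch '{"rotation":[[0,0,0],[0,0,0],[0,0,0],[0,0,0],[0,0,0]],"translation":[[0,0.2,0.1],[0,0.15,0.1],[0,0,0.05],[0,0,0],[0,0,0]],"jaw":[0,0,0,0,0]}'; python3 -c "
from h import *
state();print(car(robot.get_obs()['position']))"
```

```text
time_s: 22.95
position: [524.3, 221.6, 73.2]
tool_rot: [0.83, 3.03, -0.001]
wrist_force: [-2.9, -2.5, 4.5]
grip_width: 37.5
gripper_force: 29.9
t 22.95 pos [524.3 221.6  73.2] xax [-0.861  0.509 -0.   ] yax [ 0.509  0.861 -0.001] zax [-0.    -0.001 -1.   ] w 37.5 gf 29.9 F [-2.9 -2.5  4.5] j [ 0.19  0.29  1.73 -0.    1.11 -0.85]
[ 1.6 36. ]
```

```bash
python3 -m inch '{"rotation":[[0,0,0],[0,0,0],[0,0,0],[0,0,0]],"translation":[[0,0,0],[0,0,0],[0,0,0],[0,0,0]],"jaw":[0.6,0.6,0.6,0.6]}'; python3 -m inch '{"rotation":[[0,0,0],[0,0,0],[0,0,0],[0,0,0],[0,0,0],[0,0,0],[0,0,0]],"translation":[[0,0,-3],[0,0,-4],[0,0,-3.5],[0,0,-2],[2,-2.3,0],[2,-2.3,0],[0,0,0]],"jaw":[0.6,0.6,0.8,1,1,1,1]}'; python3 -c "
from h import *
state();print(car(robot.get_obs()['position'])); snap('wrist','pics/w8.png')"
```

```text
time_s: 23.28
position: [524.3, 222.2, 72.5]
tool_rot: [0.83, 3.03, 0.001]
wrist_force: [-0.4, 0.0, -0.2]
grip_width: 54.8
gripper_force: 0.0
time_s: 23.87
position: [461.6, 202.2, 196.1]
tool_rot: [-0.827, -3.026, 0.003]
wrist_force: [-0.3, -0.4, -0.6]
grip_width: 86.5
gripper_force: 0.0
t 23.87 pos [461.6 202.2 196.1] xax [-0.861  0.509  0.004] yax [ 0.509  0.861 -0.003] zax [-0.005 -0.001 -1.   ] w 86.5 gf 0.0 F [-0.3 -0.4 -0.6] j [ 0.17 -0.01  1.81  0.    1.34 -0.86]
[-47.   80.2]
```

View pics/w8.png

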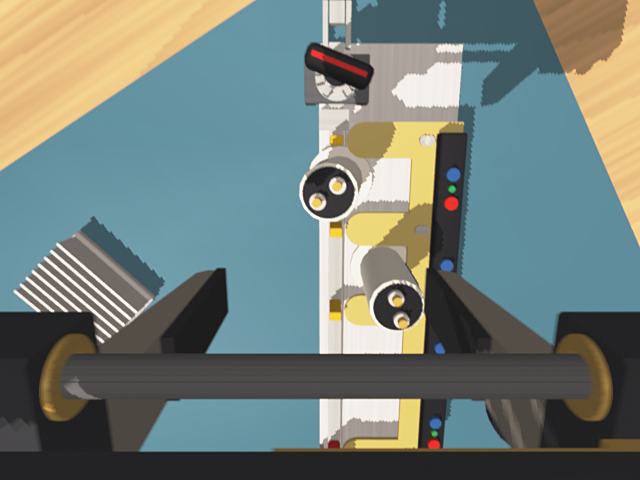

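B is home in slot 2 with its top at (396,303). A leans out of the mouth of slot 3, with its top at (329,191).

```bash
python3 -c "
from h import *
c=cam('pics/w8.npz')
print('B',car(onz(c,396,303,107)))
for z in (93,105,107): print(z,'A',car(onz(c,329,191.5,z)))
for p,n in ((wld(0,107.5),'home'),(wld(-36,112),'A?'),(wld(-42,112),'A2')):
  print(n,proj(c,[[*p,107],[*p,20],[*(p-27*X),20],[*(p+27*X),20],[*(p+27*Y),20]]).round(0).tolist())
"
python3 - <<'E'
import cv2
im=cv2.imread('pics/w8_raw.png')[100:260,270:430]
cv2.imwrite('pics/w8c.png',cv2.resize(im,None,fx=4,fy=4,interpolation=2)[:600])
E
```

```text
B [ 0.3 38.3]
93 A [-44.  110.6]
105 A [-44.1 112.2]
107 A [-44.1 112.4]
home [[400.0, 199.0], [382.0, 184.0], [349.0, 184.0], [414.0, 184.0], [383.0, 150.0]]
A? [[342.0, 192.0], [338.0, 178.0], [305.0, 178.0], [371.0, 178.0], [338.0, 145.0]]
A2 [[332.0, 192.0], [331.0, 178.0], [298.0, 178.0], [364.0, 178.0], [331.0, 145.0]]
```

View pics/w8c.png

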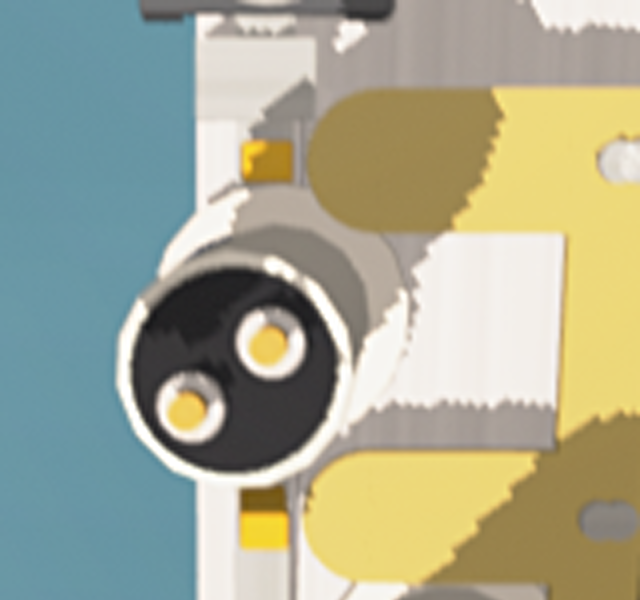

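A's flange is at carrier x of about -35 and its top at -44, so it leans outward by about 5° at y of about 111. Gripping along carrier x should right it.

```bash
python3 -c "
from h import *
p=wld(-42,111.5);go([p[0],p[1],74],59.5)"; python3 -m inch '{"rotation":[[0,0,0],[0,0,0],[0,0,0],[0,0,0],[0,0,0],[0,0,0],[0,0,0]],"translation":[[3.1,0.5,0],[0,0,0],[0,0,3.4],[0,0,3.4],[0,0,3.2],[0,0,2.2],[0,0,0]],"jaw":[1,1,1,1,1,0.8,0.8]}'; python3 -c "
from h import *
state();print(car(robot.get_obs()['position']))"
```

```text
rot deg [-0.05 -0.08 -0.11] then trans cm [ 3.33  0.33 12.28]
time_s: 24.5
position: [439.2, 222.1, 70.7]
tool_rot: [-0.827, -3.023, 0.007]
wrist_force: [-0.1, 0.7, -0.1]
grip_width: 80.6
gripper_force: 0.0
t 24.50 pos [439.2 222.1  70.7] xax [-0.861  0.509  0.006] yax [ 0.509  0.861 -0.006] zax [-0.009 -0.002 -1.   ] w 80.6 gf 0.0 F [-0.1  0.7 -0.1] j [ 0.22  0.12  1.95 -0.    1.09 -0.81]
[-41.2 109.5]
```

```bash
python3 -m inch '{"rotation":[[0,0,0],[0,0,0],[0,0,0],[0,0,0],[0,0,0],[0,0,0],[0,0,0],[0,0,0]],"translation":[[0.15,0,0],[0,0,0],[0,0,0],[0,0,0],[0,0,0],[0,0,0],[0,0,0],[0,0,0]],"jaw":[0.5,0,0,0,0,0,0,0]}'; python3 -c "
from h import *
state();print(car(robot.get_obs()['position']))"
```

```text
time_s: 25.17
position: [441.7, 224.1, 76.4]
tool_rot: [0.829, 3.029, 0.002]
wrist_force: [0.6, 0.6, 3.4]
grip_width: 37.9
gripper_force: 29.9
t 25.17 pos [441.7 224.1  76.4] xax [-0.86   0.509 -0.001] yax [0.509 0.86  0.002] zax [ 0.002  0.001 -1.   ] w 37.9 gf 29.9 F [0.6 0.6 3.4] j [ 0.22  0.11  1.94  0.    1.09 -0.81]
[-38.2 108.4]
```

```bash
python3 -m inch '{"rotation":[[0,0,0],[0,0,0],[0,0,0],[0,0,0]],"translation":[[0,0,-0.2],[-0.2,0,0],[0,0,0],[0,0,0]],"jaw":[0,0,0,0]}'; python3 -c "
from h import *
state();print(car(robot.get_obs()['position'])); snap('wrist','pics/w9.png')"
```

```text
time_s: 25.5
position: [442.2, 222.4, 77.1]
tool_rot: [-0.829, -3.029, 0.001]
wrist_force: [0.1, -0.0, -2.1]
grip_width: 37.6
gripper_force: 29.8
t 25.50 pos [442.2 222.4  77.1] xax [-0.86   0.509  0.001] yax [ 0.509  0.86  -0.001] zax [-0.001 -0.    -1.   ] w 37.6 gf 29.8 F [ 0.1 -0.  -2.1] j [ 0.22  0.11  1.94 -0.    1.09 -0.81]
[-39.4 107.1]
```

View pics/w9.png

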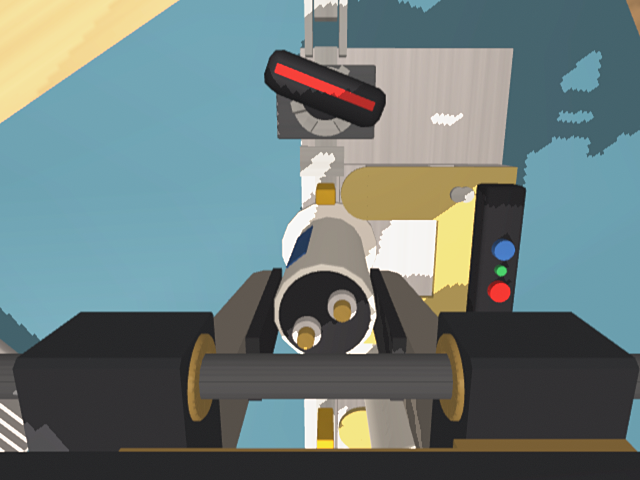

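The capacitor is held upright again, with its flange centred near (329,251).

```bash
python3 -c "
from h import *
c=cam('pics/w9.npz')
for z in (16,20): print('flange',car(onz(c,329,251,z)))
print('slot edges',car(onz(c,420,220,30)))
p=wld(-39,107.5)
for q in (107.5,109.5,111.5):
  p=wld(-39,q); print(q,proj(c,[[*p,108],[*(p+19*Y),108],[*(p+27*Y),20],[*(p+27*Y),15],[*(p-27*X),20],[*(p+27*X),20]]).round(0).tolist())
"
```

```text
flange [-36.5 108.7]
flange [-36.5 109.8]
slot edges [ 11.5 129.5]
107.5 [[324.0, 324.0], [324.0, 273.0], [324.0, 208.0], [324.0, 206.0], [277.0, 255.0], [372.0, 255.0]]
109.5 [[324.0, 319.0], [324.0, 268.0], [324.0, 204.0], [324.0, 203.0], [277.0, 252.0], [373.0, 251.0]]
111.5 [[324.0, 313.0], [324.0, 262.0], [324.0, 200.0], [324.0, 199.0], [277.0, 248.0], [373.0, 248.0]]
```

```bash
python3 -m inch '{"rotation":[[0,0,0],[0,0,0],[0,0,0],[0,0,0],[0,0,0]],"translation":[[-0.13,0,0],[0,0.9,0],[0,0.9,0],[0,0,0],[0,0,0]],"jaw":[0,0,0,0,0]}'; python3 -c "
from h import *
state();print(car(robot.get_obs()['position']))"
```

```text
time_s: 25.97
position: [453.3, 238.1, 77.6]
tool_rot: [0.828, 3.03, 0.0]
wrist_force: [0.2, -0.7, -1.9]
grip_width: 37.9
gripper_force: 29.8
t 25.97 pos [453.3 238.1  77.6] xax [-0.861  0.509 -0.   ] yax [0.509 0.861 0.   ] zax [ 0. -0. -1.] w 37.9 gf 29.8 F [ 0.2 -0.7 -1.9] j [ 0.25  0.15  1.89 -0.    1.1  -0.79]
[-20.2 105.5]
```

```bash
python3 -m inch '{"rotation":[[0,0,0],[0,0,0],[0,0,0],[0,0,0],[0,0,0]],"translation":[[0,0.8,0],[0,0.8,0],[0,0.2,0.05],[0,0,0],[0,0,0]],"jaw":[0,0,0,0,0]}'; python3 -m inch '{"rotation":[[0,0,0],[0,0,0],[0,0,0],[0,0,0],[0,0,0]],"translation":[[0,0.1,0.1],[0,0.1,0.1],[0,0.1,0],[0,0,0],[0,0,0]],"jaw":[0,0,0,0,0]}'; python3 -c "
from h import *
state();print(car(robot.get_obs()['position']))"
```

```text
time_s: 26.38
position: [462.5, 253.3, 77.3]
tool_rot: [0.829, 3.03, 0.001]
wrist_force: [0.1, 1.1, -0.9]
grip_width: 37.7
gripper_force: 29.8
time_s: 26.8
position: [463.7, 254.7, 76.3]
tool_rot: [0.829, 3.03, -0.003]
wrist_force: [-2.6, -2.6, 7.5]
grip_width: 37.3
gripper_force: 30.0
t 26.80 pos [463.7 254.7  76.3] xax [-0.861  0.509 -0.001] yax [ 0.509  0.861 -0.002] zax [-0.    -0.002 -1.   ] w 37.3 gf 30.0 F [-2.6 -2.6  7.5] j [ 0.27  0.2   1.85 -0.    1.1  -0.76]
[ -0.6 105. ]
```

```bash
python3 -m inch '{"rotation":[[0,0,0],[0,0,0],[0,0,0],[0,0,0],[0,0,0],[0,0,0],[0,0,0],[0,0,0]],"translation":[[0,0,0],[0,0,0],[0,0,0],[0,0,0],[0,0,-3],[0,0,-4],[0,0,-3],[0,0,-2]],"jaw":[0.6,0.6,0.6,0.6,0.6,0.8,1,1]}'; python3 -c "
from h import *
state();print(car(robot.get_obs()['position'])); snap('wrist','pics/w10.png')"; python3 -m inch '{"rotation":[[0,0,0],[0,0,0],[0,0,0],[0,0,0],[0,0,0],[0,0,0],[0,0,0],[0,0,0]],"translation":[[-2.45,-3.1,0],[-2.45,-3.1,0],[-2.45,-3.1,0],[-2.45,-3.1,0],[-2.45,-3.1,0],[-2.45,-3.1,0],[-2.45,-3.1,0],[-2.45,-3.1,0]],"jaw":[1,1,1,1,1,1,1,1]}';  python3 -m inch '{"rotation":[[0,0,0],[0,0,0],[0,0,0],[0,0,0],[0,0,0],[0,0,0],[0,0,0],[0,0,0]],"translation":[[-2.45,-3.1,0],[-2.45,-3.1,0],[-2.45,-3.1,0],[-2.45,-3.1,0],[-2.45,-3.1,0],[-2.45,-3.1,0],[0,0,0],[0,0,0]],"jaw":[1,1,1,1,1,1,1,1]}'; python3 -c "
from h import *
state(); snap('wrist','pics/w11.png')
a=cv2.imread('pics/w10_raw.png')[:360];b=cv2.imread('pics/w11_raw.png')[100:460]
cv2.imwrite('pics/w1011.png',cv2.resize(np.vstack([a,b]),None,fx=.8,fy=.8,interpolation=3))"
```

```text
time_s: 27.47
position: [464.9, 256.0, 198.7]
tool_rot: [0.829, 3.026, 0.004]
wrist_force: [0.3, 0.4, -0.3]
grip_width: 72.9
gripper_force: 0.0
t 27.47 pos [464.9 256.  198.7] xax [-0.861  0.509 -0.003] yax [0.509 0.861 0.003] zax [ 0.004  0.001 -1.   ] w 72.9 gf 0.0 F [ 0.3  0.4 -0.3] j [ 0.28  0.05  1.74  0.    1.34 -0.76]
[  1.1 104.6]
time_s: 28.18
position: [505.6, -59.5, 194.4]
tool_rot: [-0.83, -3.03, -0.0]
wrist_force: [0.7, 1.1, 0.5]
grip_width: 92.2
gripper_force: 0.0
time_s: 28.85
position: [537.1, -294.1, 193.6]
tool_rot: [-0.834, -3.027, -0.001]
wrist_force: [-0.9, 1.0, -0.1]
grip_width: 91.9
gripper_force: 0.0
t 28.85 pos [ 537.1 -294.1  193.6] xax [-0.859  0.512  0.002] yax [0.512 0.859 0.   ] zax [-0.001  0.001 -1.   ] w 91.9 gf 0.0 F [-0.9  1.  -0.1] j [-0.7   0.27  1.51  0.    1.36 -1.73]
```

View pics/w1011.png

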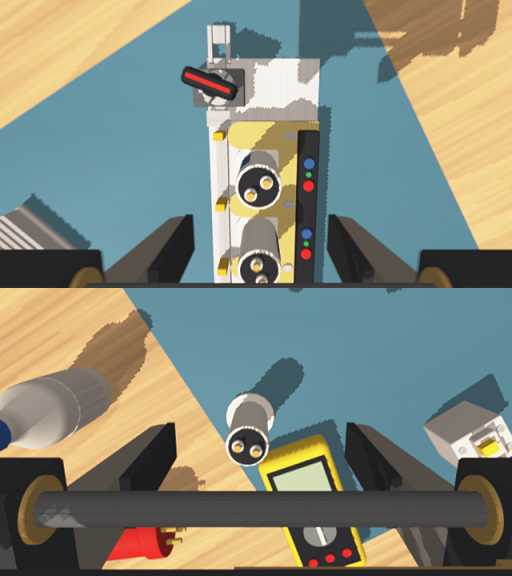

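Top half: A and B both stand in their slots, with tops at full-resolution (323,231) and (324,333). Bottom half: C's can top is at full-resolution (309,296).

```bash
python3 -c "
from h import *
c=cam('pics/w10.npz');print('A',car(onz(c,323,231,107)),'B',car(onz(c,324,332,107)))
c=cam('pics/w11.npz');C=onz(c,309,296.5,93);print(C)
go([C[0],C[1],57],59.5)"
```

```text
A [  0.8 110.5] B [ 1.2 39.7]
[ 567.96993565 -324.49227553   93.        ]
rot deg [ 0.05 -0.11 -0.19] then trans cm [-4.27 -1.2  13.69]
```

```bash
python3 -m inch '{"rotation":[[0,0,0],[0,0,0],[0,0,0],[0,0,0],[0,0,0],[0,0,0],[0,0,0],[0,0,0]],"translation":[[-2.1,-0.6,0],[-2.1,-0.6,0],[0,0,0],[0,0,0],[0,0,3.5],[0,0,3.5],[0,0,3.5],[0,0,2.9]],"jaw":[1,1,1,1,1,1,1,0.8]}'; python3 -m inch '{"rotation":[[0,0,0],[0,0,0],[0,0,0],[0,0,0],[0,0,0],[0,0,0],[0,0,0],[0,0,0]],"translation":[[0,0,0],[0,0,0],[0,0,0],[0,0,0],[0,0,0],[0,0,0],[0,0,0],[0,0,0]],"jaw":[0.6,0,0,0,0,0,0,0]}'; python3 -c "
from h import *
state()"
```

```text
time_s: 29.57
position: [566.7, -321.7, 58.9]
tool_rot: [-0.827, -3.029, -0.002]
wrist_force: [0.1, 0.3, 0.2]
grip_width: 87.3
gripper_force: 0.0
time_s: 30.23
position: [568.2, -325.0, 62.1]
tool_rot: [0.829, 3.029, -0.002]
wrist_force: [-1.1, -0.7, 3.1]
grip_width: 37.3
gripper_force: 29.9
t 30.23 pos [ 568.2 -325.    62.1] xax [-0.86   0.509 -0.002] yax [ 0.509  0.86  -0.001] zax [ 0.001 -0.001 -1.   ] w 37.3 gf 29.9 F [-1.1 -0.7  3.1] j [-0.7   0.5   1.48 -0.    1.16 -1.74]
```

```bash
python3 -m inch '{"rotation":[[0,0,0],[0,0,0],[0,0,0],[0,0,0],[0,0,0],[0,0,0],[0,0,0],[0,0,0]],"translation":[[0,0,-2],[0,0,-3],[0,0,-2.5],[0,0,-1.5],[1.9,2.8,0],[2.05,2.95,0],[2.05,2.95,0],[2.05,2.95,0]],"jaw":[0,0,0,0,0,0,0,0]}'; python3 -m inch '{"rotation":[[0,0,0],[0,0,0],[0,0,0],[0,0,0],[0,0,0],[0,0,0],[0,0,0],[0,0,0]],"translation":[[2.05,2.95,0],[2.05,2.95,0],[2.05,2.95,0],[2.05,2.95,0],[2.05,2.95,0],[2.05,2.95,0],[2,2.9,0],[0,0,0]],"jaw":[0,0,0,0,0,0,0,0]}'; python3 -m inch '{"rotation":[[0,0,0],[0,0,0]],"translation":[[0,0,0],[0,0,0]],"jaw":[0,0]}'; python3 -c "
from h import *
state();print(car(robot.get_obs()['position']));p=wld(-96,-36);go([p[0],p[1],78.5],59.5); snap('wrist','pics/w12.png')
# flange silhouette rows
im=cv2.imread('pics/w12_raw.png')[195:300,260:400]; print(im[:,65].sum(1)[::4])"
```

```text
time_s: 30.9
position: [557.0, -181.5, 150.5]
tool_rot: [-0.831, -3.029, -0.001]
wrist_force: [1.2, -0.3, -2.3]
grip_width: 37.2
gripper_force: 29.9
time_s: 31.57
position: [538.1, 72.8, 150.5]
tool_rot: [-0.821, -3.03, -0.004]
wrist_force: [0.6, -0.2, -1.6]
grip_width: 37.2
gripper_force: 29.9
time_s: 31.73
position: [539.5, 66.7, 150.8]
tool_rot: [-0.829, -3.03, 0.001]
wrist_force: [0.4, -0.3, -2.0]
grip_width: 37.4
gripper_force: 29.9
t 31.73 pos [539.5  66.7 150.8] xax [-0.861  0.509  0.   ] yax [ 0.509  0.861 -0.001] zax [-0.001 -0.    -1.   ] w 37.4 gf 29.9 F [ 0.4 -0.3 -2. ] j [-0.1   0.14  1.75 -0.    1.25 -1.14]
[-124.2  -55.7]
rot deg [-0.04 -0.02 -0.1 ] then trans cm [1.97 2.82 7.23]
[432 434 433 434 450 529 528 527 390 392 392 392 391 396 394 394 395 392
 395 395 394 538 565  97 102 105 100]
```

```bash
python3 -c "
from h import *
c=cam('pics/w12.npz');im=cv2.imread('pics/w12_raw.png').astype(int)
print(im[206:222,325].sum(1), im[280:290,325].sum(1))
zb=150.8-62
for dy in (-2,0,2):
  p=wld(-124.2,-55.7+dy); print(dy,proj(c,[[*(p+27*Y),zb+6],[*(p+27*Y),zb],[*(p+19*Y),zb+93]]).round(1).tolist())
"
```

```text
[432 434 436 413 388 450 522 535 531 529 531 531 531 528 531 530] [570 559 557 565 410 127  73  97 102 107]
-2 [[323.7, 212.2], [323.7, 210.2], [322.7, 279.9]]
0 [[323.7, 208.6], [323.7, 206.7], [322.7, 274.5]]
2 [[323.6, 205.0], [323.7, 203.2], [322.7, 269.0]]
```

```bash
python3 -m inch '{"rotation":[[0,0,0],[0,0,0],[0,0,0],[0,0,0],[0,0,0],[0,0,0]],"translation":[[2.1,0,0],[0,2.8,0],[0,0,2.4],[0,0,2.4],[0,0,2.4],[0,0,0]],"jaw":[0,0,0,0,0,0]}'; python3 -m inch '{"rotation":[[0,0,0]],"translation":[[0,0,0]],"jaw":[0]}'; python3 -c "
from h import *
state();print(car(robot.get_obs()['position']))"
```

```text
time_s: 32.28
position: [532.0, 100.5, 74.0]
tool_rot: [-0.83, -3.02, 0.004]
wrist_force: [-1.0, 0.4, -3.0]
grip_width: 37.2
gripper_force: 29.9
time_s: 32.37
position: [534.9, 100.7, 78.1]
tool_rot: [-0.831, -3.026, 0.001]
wrist_force: [0.1, 0.0, -1.7]
grip_width: 37.6
gripper_force: 29.9
t 32.37 pos [534.9 100.7  78.1] xax [-0.86   0.511  0.003] yax [ 0.511  0.86  -0.002] zax [-0.003  0.    -1.   ] w 37.6 gf 29.9 F [ 0.1  0.  -1.7] j [-0.04  0.23  1.8  -0.    1.11 -1.07]
[-97.2 -34.5]
```

```bash
python3 -m inch '{"rotation":[[0,0,0],[0,0,0],[0,0,0],[0,0,0],[0,0,0],[0,0,0],[0,0,0]],"translation":[[0,1.2,0],[0,1.2,0],[0,1.2,0],[0,1.2,0],[0,1.2,0],[0,0,0],[0,0,0]],"jaw":[0,0,0,0,0,0,0]}'; python3 -c "
from h import *
state();print(car(robot.get_obs()['position']))"
```

```text
time_s: 32.95
position: [567.0, 154.4, 79.5]
tool_rot: [0.827, 3.03, 0.0]
wrist_force: [-0.8, -0.7, -2.0]
grip_width: 37.6
gripper_force: 29.9
t 32.95 pos [567.  154.4  79.5] xax [-0.861  0.508 -0.001] yax [0.508 0.861 0.   ] zax [ 0.001 -0.    -1.   ] w 37.6 gf 29.9 F [-0.8 -0.7 -2. ] j [ 0.06  0.33  1.68 -0.    1.14 -0.98]
[-34.6 -34.9]
```

```bash
python3 -m inch '{"rotation":[[0,0,0],[0,0,0],[0,0,0],[0,0,0],[0,0,0],[0,0,0]],"translation":[[0.03,1,0.1],[0,1,0],[0,1,0],[0,0.4,0],[0,0,0],[0,0,0]],"jaw":[0,0,0,0,0,0]}'; python3 -c "
from h import *
state();print(car(robot.get_obs()['position']))"
```

```text
time_s: 33.45
position: [583.6, 183.0, 78.0]
tool_rot: [-0.829, -3.03, 0.001]
wrist_force: [0.1, -0.4, -2.2]
grip_width: 37.9
gripper_force: 29.9
t 33.45 pos [583.6 183.   78. ] xax [-0.861  0.509  0.   ] yax [ 0.509  0.861 -0.   ] zax [-0. -0. -1.] w 37.9 gf 29.9 F [ 0.1 -0.4 -2.2] j [ 0.11  0.39  1.6  -0.    1.15 -0.93]
[ -1.6 -34.7]
```

```bash
python3 -m inch '{"rotation":[[0,0,0],[0,0,0],[0,0,0],[0,0,0],[0,0,0]],"translation":[[0,0.2,0.1],[0,0.15,0.1],[0,0,0.1],[0,0,0],[0,0,0]],"jaw":[0,0,0,0,0]}'; python3 -c "
from h import *
state();print(car(robot.get_obs()['position']))"
```

```text
time_s: 33.87
position: [585.5, 185.5, 76.1]
tool_rot: [0.83, 3.03, -0.001]
wrist_force: [-2.3, -1.0, 6.6]
grip_width: 37.6
gripper_force: 30.0
t 33.87 pos [585.5 185.5  76.1] xax [-0.86   0.51  -0.001] yax [ 0.51  0.86 -0.  ] zax [ 0.    -0.001 -1.   ] w 37.6 gf 30.0 F [-2.3 -1.   6.6] j [ 0.11  0.39  1.6  -0.    1.15 -0.93]
[  1.5 -35.1]
```

```bash
python3 -m inch '{"rotation":[[0,0,0],[0,0,0],[0,0,0],[0,0,0],[0,0,0],[0,0,0],[0,0,0],[0,0,0]],"translation":[[0,0,0],[0,0,0],[0,0,0],[0,0,0],[0,0,-3],[0,0,-4],[0,0,-3],[0,0,-2]],"jaw":[0.6,0.6,0.6,0.6,0.6,0.8,1,1]}'; python3 -m inch '{"rotation":[[0,0,0],[0,0,0],[0,0,0],[0,0,0],[0,0,0]],"translation":[[-3,-1.1,0],[-3,-1.1,0],[-3.3,-1.1,0],[-3,-1,0],[0,0,0]],"jaw":[1,1,1,1,1]}'; python3 -c "
from h import *
state();snap('wrist','pics/w13.png');snap('scene','pics/s13.png')
a=cv2.imread('pics/w13_raw.png')[:360];b=cv2.imread('pics/s13_raw.png')[160:360,380:540]
b=cv2.resize(b,(288,360),interpolation=2)
cv2.imwrite('pics/m13.png',cv2.resize(np.hstack([a,b]),(800,310),interpolation=3))
go([670,87,36],59.5)"
```

```text
time_s: 34.53
position: [586.8, 186.2, 199.1]
tool_rot: [0.828, 3.026, 0.003]
wrist_force: [1.1, -0.0, 0.8]
grip_width: 73.0
gripper_force: 0.0
time_s: 34.95
position: [672.0, 81.2, 194.6]
tool_rot: [0.836, 3.026, -0.002]
wrist_force: [-0.4, 0.6, 0.8]
grip_width: 91.9
gripper_force: 0.0
t 34.95 pos [672.   81.2 194.6] xax [-0.858  0.513 -0.002] yax [ 0.513  0.858 -0.001] zax [ 0.002 -0.002 -1.   ] w 91.9 gf 0.0 F [-0.4  0.6  0.8] j [-0.06  0.43  1.3  -0.    1.41 -1.09]
rot deg [ 0.   -0.05 -0.23] then trans cm [ 0.04  0.16 15.85]
```

View pics/m13.png

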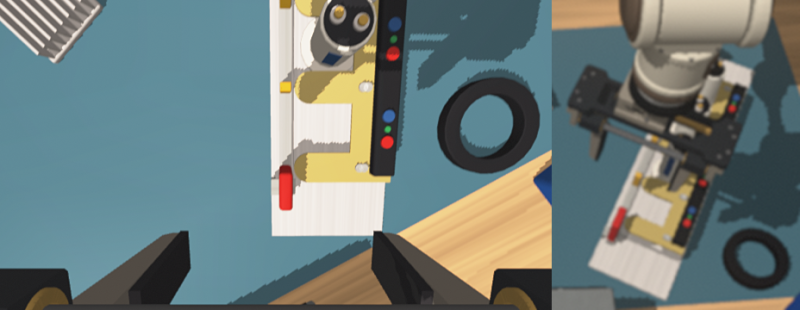

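C's top is at raw (404,23) and its flange's left edge at raw (348,52). The red handle's top is near raw (332,215) and the tape is untouched.

```bash
python3 -c "
from h import *
c=cam('pics/w13.npz')
print('C',car(onz(c,404,23,107)),'flange left',car(onz(c,348,52,18)),'handle',car(onz(c,332,218,64)),onz(c,332,218,64))
for x in (0,-30):
  p=wld(x,-36); print(x,proj(c,[[*p,107],[*(p-27*X),20],[*wld(-39,-160),64]]).round(0).tolist())
"
```

```text
C [  1.6 -35.7] flange left [-25.2 -35. ] handle [ -38.7 -156. ] [669.23849247  89.5084401   64.        ]
0 [[401.0, 24.0], [346.0, 53.0], [332.0, 223.0]]
-30 [[348.0, 24.0], [307.0, 53.0], [332.0, 223.0]]
```

All three are home, so now I'll shut the keeper.

```bash
python3 -m inch '{"rotation":[[0,0,0],[0,0,0],[0,0,0],[0,0,0],[0,0,0],[0,0,0],[0,0,0],[0,0,0]],"translation":[[0,0.15,0],[0,0,3.4],[0,0,3.4],[0,0,3.4],[0,0,3.4],[0,0,2.4],[0,0,0],[0,0,0]],"jaw":[0.7,0.6,0.6,0.6,0.6,0.5,0.4,0.2]}'; python3 -m inch '{"rotation":[[0,0,0],[0,0,0],[0,0,0],[0,0,0],[0,0,0],[0,0,0]],"translation":[[0,0,0],[0,0,0],[0,0,0],[0,0,0],[0,0,0],[0,0,0]],"jaw":[0,0,0,0,0,0]}'; python3 -c "
from h import *
state();print(car(robot.get_obs()['position']))"
```

```text
time_s: 35.72
position: [669.2, 89.2, 34.7]
tool_rot: [-0.827, -3.03, -0.0]
wrist_force: [-0.2, 0.4, 0.2]
grip_width: 41.0
gripper_force: 0.0
time_s: 36.22
position: [669.8, 87.1, 35.5]
tool_rot: [-0.83, -3.03, 0.001]
wrist_force: [-2.8, -1.5, 4.0]
grip_width: 11.8
gripper_force: 30.0
t 36.22 pos [669.8  87.1  35.5] xax [-0.86   0.509  0.   ] yax [ 0.509  0.86  -0.001] zax [-0.001 -0.001 -1.   ] w 11.8 gf 30.0 F [-2.8 -1.5  4. ] j [-0.05  0.59  1.42 -0.    1.14 -1.08]
[ -40.5 -157.6]
```

```bash
python3 -m inch '{"rotation":[[0,0,0],[0,0,0],[0,0,0],[0,0,0],[0,0,0],[0,0,0]],"translation":[[-0.9,0,0],[-0.9,0,0],[-0.9,0,0],[-0.8,0,0],[0,0,0],[0,0,0]],"jaw":[0,0,0,0,0,0]}';  python3 -c "
from h import *
state();print(car(robot.get_obs()['position']))"; python3 -m inch '{"rotation":[[0,0,0],[0,0,0],[0,0,0]],"translation":[[-0.2,0,0],[-0.1,0,0],[0,0,0]],"jaw":[0,0,0]}'; python3 -c "
from h import *
state();print(car(robot.get_obs()['position']))"
```

```text
time_s: 36.72
position: [700.7, 68.8, 35.5]
tool_rot: [0.83, 3.03, -0.001]
wrist_force: [-3.1, -3.5, 4.2]
grip_width: 11.6
gripper_force: 30.0
t 36.72 pos [700.7  68.8  35.5] xax [-0.86  0.51 -0.  ] yax [ 0.51   0.86  -0.001] zax [-0.    -0.001 -1.   ] w 11.6 gf 30.0 F [-3.1 -3.5  4.2] j [-0.07  0.65  1.32 -0.    1.17 -1.11]
[ -40.6 -193.6]
time_s: 36.97
position: [700.8, 68.8, 35.4]
tool_rot: [-0.828, -3.025, 0.001]
wrist_force: [-12.0, 0.7, 10.6]
grip_width: 11.6
gripper_force: 30.0
t 36.97 pos [700.8  68.8  35.4] xax [-0.861  0.509  0.005] yax [ 0.509  0.861 -0.002] zax [-0.006  0.001 -1.   ] w 11.6 gf 30.0 F [-12.    0.7  10.6] j [-0.07  0.66  1.31  0.    1.18 -1.11]
[ -40.6 -193.6]
```

```bash
python3 -m inch '{"rotation":[[0,0,0],[0,0,0],[0,0,0],[0,0,0],[0,0,0],[0,0,0],[0,0,0],[0,0,0]],"translation":[[0.25,0,0],[0,0,0],[0,0,0],[0,0,0],[0,0,-4],[0,0,-4],[0,0,-4],[0,0,-2.5]],"jaw":[0,0.5,0.5,0.5,0.5,0.5,0.5,0.5]}'; python3 -m inch '{"rotation":[[0,0,0],[0,0,0],[0,0,0],[0,0,0],[0,0,0],[0,0,0],[0,0,0],[0,0,0]],"translation":[[4,0,0],[4,0,0],[4,0,0],[4,0,0],[4,0,0],[4,0,0],[4,0,0],[4,0,0]],"jaw":[0.5,0.5,0.5,0.5,0.5,0.5,0.5,0.5]}'; python3 -m inch '{"rotation":[[0,0,0],[0,0,0],[0,0,-6.9],[0,0,-6.9],[0,0,-6.9],[0,0,-6.9],[0,0,-6.9]],"translation":[[3,0,0],[3,0,0],[0,0,0],[0,0,0],[0,0,0],[0,0,0],[0,0,0]],"jaw":[0.5,0.5,0.5,0.5,0.5,0.5,0.5]}'; python3 -m inch '{"rotation":[[0,0,-6.9],[0,0,-6.9],[0,0,-6.9],[0,0,-6.9],[0,0,-6.9],[0,0,0]],"translation":[[0,0,0],[0,0,0],[0,0,0],[0,0,0],[0,0,0],[0,0,0]],"jaw":[0.5,0.5,0.5,0.5,0.5,0.5]}'; python3 -c "
from h import *
state();go([371.8,264,69],128.6)"
```

```text
time_s: 37.63
position: [702.5, 69.6, 185.2]
tool_rot: [0.828, 3.024, 0.003]
wrist_force: [0.7, -0.9, 0.5]
grip_width: 46.0
gripper_force: 0.0
time_s: 38.3
position: [423.7, 233.4, 180.0]
tool_rot: [0.83, 3.03, 0.001]
wrist_force: [0.4, 1.0, 0.6]
grip_width: 46.1
gripper_force: 0.0
time_s: 38.88
position: [373.7, 263.4, 180.2]
tool_rot: [-0.116, 3.139, 0.001]
wrist_force: [0.3, -0.3, -0.4]
grip_width: 46.0
gripper_force: 0.0
time_s: 39.38
position: [373.8, 263.3, 180.1]
tool_rot: [-1.037, 2.965, 0.001]
wrist_force: [0.8, 0.8, 0.4]
grip_width: 46.2
gripper_force: 0.0
t 39.38 pos [373.8 263.3 180.1] xax [-0.782 -0.623 -0.001] yax [-0.623  0.782  0.   ] zax [ 0.     0.001 -1.   ] w 46.2 gf 0.0 F [0.8 0.8 0.4] j [ 0.35 -0.13  1.96  0.    1.31 -1.9 ]
rot deg [ 0.01  0.04 -0.04] then trans cm [ 0.11  0.18 11.11]
```

```bash
python3 -m inch '{"rotation":[[0,0,0],[0,0,0],[0,0,0],[0,0,0],[0,0,0],[0,0,0]],"translation":[[0.1,0.18,2],[0,0,3],[0,0,3],[0,0,2.5],[0,0,0.6],[0,0,0]],"jaw":[0.5,0.5,0.5,0.5,0.5,0.5]}'; python3 -m inch '{"rotation":[[0,0,0],[0,0,0],[0,0,0],[0,0,0],[0,0,0],[0,0,0]],"translation":[[0,0,0],[0,0,0],[0,0,0],[0,0,0],[0,0,0],[0,0,0]],"jaw":[0,0,0,0,0,0]}'; python3 -c "
from h import *
state()"
```

```text
time_s: 39.88
position: [370.1, 263.3, 67.4]
tool_rot: [1.028, -2.964, -0.0]
wrist_force: [0.4, 0.4, 0.8]
grip_width: 45.9
gripper_force: 0.0
time_s: 40.38
position: [372.5, 264.0, 70.0]
tool_rot: [-1.032, 2.965, -0.0]
wrist_force: [0.6, -0.4, 3.8]
grip_width: 13.4
gripper_force: 30.0
t 40.38 pos [372.5 264.   70. ] xax [-0.784 -0.621 -0.002] yax [-0.621  0.784 -0.001] zax [ 0.002  0.    -1.   ] w 13.4 gf 30.0 F [ 0.6 -0.4  3.8] j [ 0.35  0.02  2.05 -0.    1.07 -1.89]
```

```bash
python3 -m inch '{"rotation":[[0,0,0],[0,0,0],[0,0,0],[0,0,0]],"translation":[[0,0,-0.35],[0,0,-0.35],[0,0,0],[0,0,0]],"jaw":[0,0,0,0]}'; python3 -c "
from h import *
state()"
```

```text
time_s: 40.72
position: [372.0, 263.9, 75.5]
tool_rot: [-1.032, 2.966, 0.0]
wrist_force: [6.2, 3.0, -11.2]
grip_width: 13.9
gripper_force: 30.0
t 40.72 pos [372.  263.9  75.5] xax [-0.784 -0.621 -0.002] yax [-0.621  0.784 -0.   ] zax [ 0.001  0.001 -1.   ] w 13.9 gf 30.0 F [  6.2   3.  -11.2] j [ 0.35  0.01  2.05  0.    1.08 -1.89]
```

```bash
python3 -m inch '{"rotation":[[0,0,0],[0,0,6.9],[0,0,6.9],[0,0,6.9],[0,0,6.9],[0,0,6.9],[0,0,6.9]],"translation":[[0,0,-0.1],[0,0,0],[0,0,0],[0,0,0],[0,0,0],[0,0,0],[0,0,0]],"jaw":[0,0,0,0,0,0,0]}'; python3 -m inch '{"rotation":[[0,0,6.9],[0,0,6.9],[0,0,6.9],[0,0,6.9],[0,0,0],[0,0,0]],"translation":[[0,0,0],[0,0,0],[0,0,0],[0,0,0],[0,0,0],[0,0,0]],"jaw":[0,0,0,0,0,0]}'; python3 -c "
from h import *
state();print(robot.get_obs()['torque'])"
```

```text
time_s: 41.3
position: [372.1, 263.7, 76.4]
tool_rot: [0.092, 3.139, 0.0]
wrist_force: [5.2, 1.6, -10.9]
grip_width: 13.9
gripper_force: 30.0
time_s: 41.8
position: [372.1, 263.6, 76.3]
tool_rot: [0.83, 3.028, 0.0]
wrist_force: [6.0, 1.0, -11.8]
grip_width: 13.8
gripper_force: 30.0
t 41.80 pos [372.1 263.6  76.3] xax [-0.86   0.51  -0.001] yax [0.51  0.86  0.001] zax [ 0.001 -0.    -1.   ] w 13.8 gf 30.0 F [  6.    1.  -11.8] j [ 0.35  0.01  2.05 -0.    1.08 -0.68]
[ 2.46999971e-01 -1.31828073e+00  5.92536429e-04]
```

```bash
python3 -m inch '{"rotation":[[0,0,0],[0,0,0],[0,0,0],[0,0,0],[0,0,0],[0,0,0],[0,0,0]],"translation":[[0,0,0.5],[0,0,0.5],[0,0,0.5],[0,0,0.4],[0,0,0.1],[0,0,0],[0,0,0]],"jaw":[0,0,0,0,0,0,0]}'; python3 -c "
from h import *
state()"
```

```text
time_s: 42.38
position: [372.2, 263.6, 57.0]
tool_rot: [0.829, 3.029, 0.0]
wrist_force: [5.2, -0.6, -7.5]
grip_width: 13.9
gripper_force: 30.0
t 42.38 pos [372.2 263.6  57. ] xax [-0.861  0.509 -0.001] yax [0.509 0.861 0.   ] zax [ 0.001 -0.    -1.   ] w 13.9 gf 30.0 F [ 5.2 -0.6 -7.5] j [ 0.35  0.04  2.06 -0.    1.04 -0.69]
```

```bash
python3 -m inch '{"rotation":[[0,0,0],[0,0,0],[0,0,0],[0,0,0]],"translation":[[0,0,0.1],[0,0,0.1],[0,0,0],[0,0,0]],"jaw":[0,0,0,0]}'; python3 -m inch '{"rotation":[[0,0,0],[0,0,0],[0,0,0],[0,0,0],[0,0,0],[0,0,0],[0,0,0],[0,0,0]],"translation":[[0,0,0],[0,0,0],[0,0,0],[0,0,0],[0,0,-3],[0,0,-4],[0,0,-4],[0,0,-4]],"jaw":[0.6,0.6,0.6,0.6,0.6,0.6,0.8,1]}'; python3 -m inch '{"rotation":[[0,0,0],[0,0,0],[0,0,0],[0,0,0],[0,0,0],[0,0,0],[0,0,0],[0,0,0]],"translation":[[-3,0,0],[-3,0,0],[-3,0,0],[-3,0,-2],[-3,-2,0],[-3,-2,0],[0,0,0],[0,0,0]],"jaw":[1,1,1,1,1,1,1,1]}'; python3 -c "
from h import *
state();print(car(robot.get_obs()['position']));snap('wrist','pics/w14.png');c=cam('pics/w14.npz')
for n,q in (('knob',[*wld(-39,190),82]),('c3',[*wld(1,108),107]),('c2',[*wld(1,36),107]),('c1',[*wld(1,-36),107])): print(n,proj(c,[q]).round(0).tolist())
im=cv2.imread('pics/w14_raw.png').astype(int)
r=(im[:,:,2]>170)&(im[:,:,1]<70)&(im[:,:,0]<70); n,l,s,cc=cv2.connectedComponentsWithStats(r.astype('uint8'));print('red',[(s[i].tolist(),cc[i].round(0).tolist()) for i in range(1,n) if s[i,4]>60])
r=(im[:,:,2]>200)&(im[:,:,1]>150)&(im[:,:,1]<215)&(im[:,:,0]<60); n,l,s,cc=cv2.connectedComponentsWithStats(r.astype('uint8'));print('tabs',[(s[i].tolist(),cc[i].round(0).tolist()) for i in range(1,n) if s[i,4]>25])"
```

```text
time_s: 42.72
position: [372.5, 263.8, 56.6]
tool_rot: [0.829, 3.029, -0.0]
wrist_force: [1.6, -2.8, 7.0]
grip_width: 13.8
gripper_force: 30.0
time_s: 43.38
position: [370.7, 263.6, 206.4]
tool_rot: [-0.829, -3.029, 0.001]
wrist_force: [0.2, 0.1, -0.1]
grip_width: 64.8
gripper_force: 0.0
time_s: 44.05
position: [506.3, 136.6, 224.6]
tool_rot: [-0.834, -3.027, -0.0]
wrist_force: [-0.3, 0.7, -0.8]
grip_width: 91.6
gripper_force: 0.0
t 44.05 pos [506.3 136.6 224.6] xax [-0.859  0.512  0.001] yax [ 0.512  0.859 -0.   ] zax [-0.001  0.    -1.   ] w 91.6 gf 0.0 F [-0.3  0.7 -0.8] j [ 0.03  0.02  1.72  0.    1.4  -1.  ]
[-80.8   8.3]
knob [[386.0, -45.0]]
c3 [[449.0, 81.0]]
c2 [[442.0, 192.0]]
c1 [[437.0, 290.0]]
red [([474, 190, 13, 13, 126], [480.0, 196.0]), ([469, 273, 11, 10, 75], [474.0, 277.0]), ([364, 420, 13, 28, 343], [370.0, 434.0])]
tabs []
```

No picture views are left, so I'll do a final check by numbers from a spot where the knob and tops are in frame.

```bash
python3 -m inch '{"rotation":[[0,0,0],[0,0,0],[0,0,0],[0,0,0],[0,0,0]],"translation":[[3,0,-2],[3,0,-2],[3,0,-2],[0,0,0],[0,0,0]],"jaw":[1,1,1,1,1]}'; python3 -c "
from h import *
state();snap('wrist','pics/w15.png');c=cam('pics/w15.npz')
im=cv2.imread('pics/w15_raw.png').astype(int)
def cc(m,a): 
  n,l,s,q=cv2.connectedComponentsWithStats(m.astype('uint8')); return [(s[i].tolist(),q[i].round(0).tolist()) for i in range(1,n) if s[i,4]>a]
for z in (82,96):
  p=wld(-39,190); print('knob',z,proj(c,[[*(p+18.6*Y),z],[*(p-18.6*Y),z]]).round(0).tolist())
print('red',cc((im[:,:,2]>150)&(im[:,:,1]<70)&(im[:,:,0]<70),60))
for n,y in (('c3',108),('c2',36),('c1',-36)): 
  u,v=proj(c,[[*wld(1,y),107]])[0]; print(n,round(u),round(v))
  m=im[max(0,int(v)-45):int(v)+45,int(u)-45:int(u)+45].max(2)<70
  s=[k for k in cc(m,300)]; print([( [k[1][0]+int(u)-45,k[1][1]+max(0,int(v)-45)],k[0][2:]) for k in s])
for y in (108,36,-36): 
  u,v=proj(c,[[*wld(-39,y),42]])[0].round().astype(int); print('tab',u,v,im[v-4:v+5:4,u-3:u+4:3].tolist())
"
```

```text
time_s: 44.52
position: [427.9, 185.4, 286.3]
tool_rot: [0.823, 3.029, 0.002]
wrist_force: [0.5, 0.2, -0.3]
grip_width: 91.9
gripper_force: 0.0
t 44.52 pos [427.9 185.4 286.3] xax [-0.863  0.506 -0.002] yax [0.506 0.863 0.002] zax [ 0.003  0.001 -1.   ] w 91.9 gf 0.0 F [ 0.5  0.2 -0.3] j [ 0.15 -0.17  1.79  0.    1.53 -0.89]
knob 82 [[371.0, 83.0], [369.0, 129.0]]
knob 96 [[373.0, 81.0], [371.0, 129.0]]
red [([369, 86, 4, 44, 158], [371.0, 108.0]), ([448, 203, 11, 11, 89], [453.0, 208.0]), ([438, 336, 10, 9, 68], [442.0, 340.0])]
c3 418 206
[([449.0, 207.0], [26, 90, 1705]), ([417.0, 204.0], [38, 37, 768])]
c2 414 286
[([436.0, 289.0], [62, 90, 2646])]
c1 410 359
[([421.0, 348.0], [90, 53, 2139])]
tab 364 195 [[[37, 143, 193], [36, 141, 191], [33, 134, 185]], [[49, 212, 244], [50, 212, 244], [41, 208, 244]], [[171, 215, 235], [172, 217, 236], [118, 184, 222]]]
tab 362 264 [[[35, 141, 189], [34, 139, 188], [29, 132, 182]], [[47, 212, 245], [49, 211, 244], [41, 209, 244]], [[190, 207, 217], [190, 209, 220], [130, 148, 167]]]
tab 361 328 [[[40, 156, 212], [39, 155, 211], [82, 153, 201]], [[46, 211, 244], [47, 212, 244], [91, 201, 239]], [[202, 211, 217], [212, 219, 224], [141, 148, 158]]]
```

```bash
python3 -c "
from h import *
for f in ('w15','w14'):
  c=cam(f'pics/{f}.npz');im=cv2.imread(f'pics/{f}_raw.png')
  g=cv2.cvtColor(im,cv2.COLOR_BGR2GRAY);
  for y in (108,36,-36):
    p=wld(1,y);u,v=proj(c,[[*p,107]])[0];R0=np.linalg.norm(proj(c,[[*(p+19*Y),107]])[0]-[u,v])
    x0,y0=int(u)-50,max(0,int(v)-50)
    h=cv2.HoughCircles(cv2.medianBlur(g[y0:int(v)+50,x0:int(u)+50],3),cv2.HOUGH_GRADIENT,1,30,param1=120,param2=12,minRadius=int(R0)-3,maxRadius=int(R0)+3)
    print(f,y,[round(u),round(v),round(R0)],None if h is None else [car(onz(c,q[0]+x0,q[1]+y0,107)).tolist() for q in h[0][:2]])
"
```

```text
w15 108 [418, 206, 23] [[0.6, 109.2]]
w15 36 [414, 286, 20] [[0.1, 36.6], [-14.3, 61.5]]
w15 -36 [410, 359, 19] [[1.0, -37.3], [-14.5, 3.0]]
w14 108 [449, 81, 32] [[-1.5, 110.3]]
w14 36 [442, 192, 28] [[1.8, 35.4]]
w14 -36 [437, 290, 25] [[0.9, -35.6]]
```

All three capacitors are home, the keeper is shut and the plunger is down.

```bash
python3 -c "
from plant import robot
print(robot.sign_off())"
```

```text
the job is handed in; nothing more can be done
None
```

The job is handed in: all three capacitors on the bench are home in slots 1, 2 and 3, the keeper is shut, and the plunger has been turned back and dropped to lock it. One capacitor was found knocked out of slot 3 partway through and was put back. I checked the end state only by measurements on the last wrist-camera images, because all 14 picture views were used.

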